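Gauge a batch of carving blanks in the clamp jig

TASK

Stack all the loose wooden blanks flat and squarely on one another in the nest of the checking jig, lengthwise between its two jaws and up to the fixed jaw, then swing the toggle clamp over onto the pile and let go of it so that it holds the pile by itself. With the pile clamped, slide the caliper jaw shut until it presses on the pile; then run the jaw fully back and throw the clamp fully back open, leaving the pile square in the nest. Do not disturb the other things on the bench.

Things in the scene. Friction and masses are not known exactly. Their poses are not given: they have to be found in the camera images.
- jig: Fixed checking jig: steel base plate 12 mm thick, 80 wide, along its y (-125 to +210 mm), 130 mm wide at the nest (y -65 to +85). Origin on the table under the nest's middle. Fixed jaw: upright plate 56 mm wide (x), 10 thick, 78 mm high, its face at y = -55 mm looking to +y; behind it (y -72 to -108 mm) the toggle clamp's bracket, 116 mm high. The nest is the bare plate between the jaws.
- nest (a point): Centre of the nest, on the top face of the jig's base plate, 12 mm above the table; axes as the jig's. A square pile has the blanks' centres over this point and their long sides along the jig's y; its end is then at the fixed jaw (a gap of 1 or 2 mm is normal).
- clamp_pivot (a point): The toggle clamp's hinge axis (along the jig's x), at the jig's y = -85 mm, 103 mm above the table.
- clamp_grip (a point): Point to hold on the clamp's black rubber handle, on the arm's centre line, 120 mm from the hinge axis. Handle 20 mm wide along the hinge axis, 18 thick, from 84 to 140 mm from the hinge. Pinch it with the fingers closing along the hinge axis: it then turns between the pads as it swings, tool pointing down. Open, it leans away from the nest, about 210 mm up; shut, it lies above the pile.
- clamp (a joint): Clamp arm's angle (rad): 0 = level, along the jig's +y over the nest; positive = raised; 2.0 = fully thrown back, at its stop. The solid steel arm (0.65 kg, damped hinge) tips over centre at 1.57: above, it falls back to its open stop; below, it comes down on the nest and presses the pile with about 6 N by itself. Rests at about -0.13, 0.02, 0.17 on 3, 4, 5 blanks.
- clamp_foot (a point): Round black rubber foot, 22 mm across, on a stem under the clamp's arm, 80 mm from the hinge axis; origin at the middle of its underside, 45 mm below the arm's centre line. It presses on the pile.
- jaw (a joint): Travel of the sliding caliper jaw (m) towards the fixed jaw, along the jig's -y: 0 = fully back, with 190 mm between the jaws; the gap is 190 mm minus this, so it meets a 110 mm pile at about 0.080; end of travel 0.10. Drag about 1.5 N plus a little damping; it stays where it is left.
- jaw_grip (a point): Point to hold on the sliding jaw's black upright grip post (20 x 20 mm, top 119.5 mm above the table, bare above 57 mm): 105 mm above the table, on the jig's centre line, 45 mm behind the jaw's gauging face (towards the jig's +y).
- jaw_face (a point): Gauging face plate of the sliding jaw: 56 mm wide, 10 mm thick, from 14 to 78 mm above the table. Origin at the middle of the plate's lower edge, on the face that looks to the fixed jaw.
- blank1: A flat wooden blank, 50 (x) x 110 (y) x 12 mm (z), about 40 to 85 g; all five are alike and either way round or way up will do. Origin at the middle of its underside. Three to five of them are present, lying flat and apart on the table between the robot and the jig.
- blank2: A flat wooden blank, 50 (x) x 110 (y) x 12 mm (z), about 40 to 85 g; all five are alike and either way round or way up will do. Origin at the middle of its underside. Three to five of them are present, lying flat and apart on the table between the robot and the jig.
- blank3: A flat wooden blank, 50 (x) x 110 (y) x 12 mm (z), about 40 to 85 g; all five are alike and either way round or way up will do. Origin at the middle of its underside. Three to five of them are present, lying flat and apart on the table between the robot and the jig.
- blank4: A flat wooden blank, 50 (x) x 110 (y) x 12 mm (z), about 40 to 85 g; all five are alike and either way round or way up will do. Origin at the middle of its underside. Three to five of them are present, lying flat and apart on the table between the robot and the jig.
- blank5: A flat wooden blank, 50 (x) x 110 (y) x 12 mm (z), about 40 to 85 g; all five are alike and either way round or way up will do. Origin at the middle of its underside. Three to five of them are present, lying flat and apart on the table between the robot and the jig.
- burr_block: Bystander: white block 90 x 60 x 30 mm with steel burrs standing in it, 64 mm high in all; origin under its middle.
- jar: Bystander: white jar, 60 mm across, 100 mm high; origin under its middle.
- handpiece: Bystander: steel rotary handpiece, 28 mm thick, 170 mm long, lying on the table beyond the jig; origin at its middle on the table.

How it is judged:
On the way, in this order (a step that is already met when the one before it is completed fails the run):
1. all the blanks lie in one square pile in the nest (within 8 mm, 0.1 rad), with the clamp still open (x of blank1 in the frame of nest between -0.008 and 0.008 m and y of blank1 in the frame of nest between -0.008 and 0.008 m and z of each of blank1, blank2, blank3, blank4, blank5 in the frame of nest below 0.066 m and angle between the y axis of each of blank1, blank2, blank3, blank4, blank5 and the y axis of jig, either way round below 0.1 rad and angle between the z axis of each of blank1, blank2, blank3, blank4, blank5 and the z axis of jig, either way round below 0.08 rad and x of blank2 in the frame of nest between -0.008 and 0.008 m and y of blank2 in the frame of nest between -0.008 and 0.008 m and x of blank3 in the frame of nest between -0.008 and 0.008 m and y of blank3 in the frame of nest between -0.008 and 0.008 m and x of blank4 in the frame of nest between -0.008 and 0.008 m and y of blank4 in the frame of nest between -0.008 and 0.008 m and x of blank5 in the frame of nest between -0.008 and 0.008 m and y of blank5 in the frame of nest between -0.008 and 0.008 m and linear speed of each of blank1, blank2, blank3, blank4, blank5 below 0.03 m/s and value of joint clamp above 1.3 rad), for 0.3 s.
2. the toggle clamp holds the square pile by itself: its foot presses with over 2 N and the fingers are off the clamp and the blanks (x of blank1 in the frame of nest between -0.008 and 0.008 m and y of blank1 in the frame of nest between -0.008 and 0.008 m and z of each of blank1, blank2, blank3, blank4, blank5 in the frame of nest below 0.066 m and angle between the y axis of each of blank1, blank2, blank3, blank4, blank5 and the y axis of jig, either way round below 0.1 rad and angle between the z axis of each of blank1, blank2, blank3, blank4, blank5 and the z axis of jig, either way round below 0.08 rad and x of blank2 in the frame of nest between -0.008 and 0.008 m and y of blank2 in the frame of nest between -0.008 and 0.008 m and x of blank3 in the frame of nest between -0.008 and 0.008 m and y of blank3 in the frame of nest between -0.008 and 0.008 m and x of blank4 in the frame of nest between -0.008 and 0.008 m and y of blank4 in the frame of nest between -0.008 and 0.008 m and x of blank5 in the frame of nest between -0.008 and 0.008 m and y of blank5 in the frame of nest between -0.008 and 0.008 m and (contact force between clamp and blank1 above 2 N or contact force between clamp and blank2 above 2 N or contact force between clamp and blank3 above 2 N or contact force between clamp and blank4 above 2 N or contact force between clamp and blank5 above 2 N) and value of joint clamp below 0.6 rad and contact force between the fingers and anything else below 0.3 N), for 0.5 s.
3. the caliper jaw presses with over 2 N on the clamped pile (x of blank1 in the frame of nest between -0.008 and 0.008 m and y of blank1 in the frame of nest between -0.008 and 0.008 m and z of each of blank1, blank2, blank3, blank4, blank5 in the frame of nest below 0.066 m and angle between the y axis of each of blank1, blank2, blank3, blank4, blank5 and the y axis of jig, either way round below 0.1 rad and angle between the z axis of each of blank1, blank2, blank3, blank4, blank5 and the z axis of jig, either way round below 0.08 rad and x of blank2 in the frame of nest between -0.008 and 0.008 m and y of blank2 in the frame of nest between -0.008 and 0.008 m and x of blank3 in the frame of nest between -0.008 and 0.008 m and y of blank3 in the frame of nest between -0.008 and 0.008 m and x of blank4 in the frame of nest between -0.008 and 0.008 m and y of blank4 in the frame of nest between -0.008 and 0.008 m and x of blank5 in the frame of nest between -0.008 and 0.008 m and y of blank5 in the frame of nest between -0.008 and 0.008 m and (contact force between clamp and blank1 above 2 N or contact force between clamp and blank2 above 2 N or contact force between clamp and blank3 above 2 N or contact force between clamp and blank4 above 2 N or contact force between clamp and blank5 above 2 N) and value of joint clamp below 0.6 rad and (contact force between jaw and blank1 above 2 N or contact force between jaw and blank2 above 2 N or contact force between jaw and blank3 above 2 N or contact force between jaw and blank4 above 2 N or contact force between jaw and blank5 above 2 N)), for 0.06 s.
At the end, for the whole second after the job is handed in: All blanks rest in one square pile in the nest: each centre within 8 mm of the nest's centre along and across the jig, within 0.1 rad of the jig's direction, flat; the clamp is thrown back (over 1.85 rad) and the jaw is run back (less than 15 mm from its back end) (x of blank1 in the frame of nest between -0.008 and 0.008 m and y of blank1 in the frame of nest between -0.008 and 0.008 m and z of each of blank1, blank2, blank3, blank4, blank5 in the frame of nest below 0.066 m and angle between the y axis of each of blank1, blank2, blank3, blank4, blank5 and the y axis of jig, either way round below 0.1 rad and angle between the z axis of each of blank1, blank2, blank3, blank4, blank5 and the z axis of jig, either way round below 0.08 rad and x of blank2 in the frame of nest between -0.008 and 0.008 m and y of blank2 in the frame of nest between -0.008 and 0.008 m and x of blank3 in the frame of nest between -0.008 and 0.008 m and y of blank3 in the frame of nest between -0.008 and 0.008 m and x of blank4 in the frame of nest between -0.008 and 0.008 m and y of blank4 in the frame of nest between -0.008 and 0.008 m and x of blank5 in the frame of nest between -0.008 and 0.008 m and y of blank5 in the frame of nest between -0.008 and 0.008 m and linear speed of each of blank1, blank2, blank3, blank4, blank5 below 0.03 m/s and value of joint clamp above 1.85 rad and value of joint jaw below 0.015 m); the robot touches nothing.
It fails at once if burr block disturbed (moved over 30 mm) (distance of burr_block from where it was at the start of the episode above 0.03 m).
It fails at once if jar disturbed (moved over 30 mm) (distance of jar from where it was at the start of the episode above 0.03 m).
It fails at once if handpiece disturbed (moved over 30 mm) (distance of handpiece from where it was at the start of the episode above 0.03 m).
Of blank1, blank2, blank3, blank4, blank5 only 3 to 5 are there at a start; the rules pass over those that are not, and their reading is None.
At some moment in a run one of blank1, blank2, blank3, blank4, blank5 may be knocked a few centimetres aside while the robot is not near it.
Once in a run the grip may slacken for a moment while it holds something.
It also fails if it takes over 210 s, if anything falls off the work surface, if the arm or the gripper's body presses on something with over 40 N, if the wrist force passes 120 N, or if a joint passes its speed limit or range.

ROBOT

A 7-joint arm with a two-finger parallel gripper is mounted at the origin on the work surface. World frame = base frame: x ahead of the robot, y to its left, z up, the work surface at z = 0. Lengths are in m, angles in rad, forces in N, time in s.
With the tool pointing down it reaches from about 0.425 to 0.875 m from the base axis. Payload 4.7 kg.
Tool frame: the origin (TCP) lies between the finger pads, 19 mm behind the fingertips; this is the grasp point; z points along the fingers, y is the line along which they close (so a half turn about z gives the same grasp; the last joint's range is limited). The gripper opens to 85 mm and grips with 20 to 120 N. Pads are 22 mm wide; open, the fingers measure 114 mm over their backs; the gripper's body (76 mm by 85 mm) begins 54 mm behind the grasp point. The pads swing forward as they close: fully open they stand 13 mm farther back than shut.
Start: joints at [-1.151, 0.321, -0.07, 1.45, 0.023, 1.371, -0.057], TCP at [0.257, 0.597, 0.25] pointing down, gripper open.
Joint ranges: [-2.86, 2.86], [-0.3, 2.09], [-1.38, 1.24], [0.06, 2.45], [-1.56, 4.7], [0.09, 2.05], [-2.69, 2.69]. Speed limits (rad/s): [2.57, 2.57, 3.14, 3.14, 3.14, 3.14, 3.14].

INTERFACE

Orientations are given as a unit quaternion [x, y, z, w].
In Python, from rig import * gives the robot as it stands.
- The arm moves only by the tool send_rows, never from a script. Its argument "rows" is one flat list of numbers, 4 for each row, row after row: the shift along the tool's x, y, z normalised to -1 to 1, where 1 is 0.04 m, then the turn about the tool's z normalised to -1 to 1, where 1 is 8 degrees. In form: [x, y, z, yaw, x, y, z, yaw, ...]. A call has exactly 10 rows; each row shifts and turns the commanded pose from where the row before left it, along the tool's axes as they then stand; what a row does not reach is not made up. A row lasts 1/10 s, in which the tool goes at most 50 mm and 8.59 degrees, less where a joint would pass 70% of its speed; a pose out of reach is approached as far as the arm can. A call with a number of a shift or a turn outside -1 to 1 is refused whole. A call with a gripper value outside its range is refused whole. "fingers" is the closure, from -1 (fully open) to 1 (shut), set as the call begins (left out, the last holds). The fingers move at their own pace and stop on an object; the grip force is fixed at half the most. Time passes only in rows, so rows that do not move let the fingers close, or fill a call up. It gives the time, the measured TCP pose, the force, the opening and the grip force at its end, in the units of the state.
- state(): the state, without advancing time (a new reading comes with each control period).
- snapshot(name): name is "scene" or "top" or "wrist"; returns the picture (420x560x3 uint8, red, green, blue); there is no depth.
- camera_params(name): a dict with "K" (3x3 intrinsics, pixels), "k1" (the pictures are not rectified: a ray, as slopes to the right and down, at radius r is drawn at 1 + k1 r^2 times it, then the intrinsics apply), "R" (3x3) and "t" (3): a world point X has camera coordinates R X + t. Camera axes: x right, y down, z forward; pixel columns grow to the right and rows downward; lengths in m; the calibration is good to about 2 mm. A picture is of the moment at which its call begins: read the wrist's pose just before it. camera_params takes no time and is no camera call; for the wrist camera it gives the pose at the moment of the call.
- job_done(): hands the job in; it is judged then, once.
The state is a dict: "clock": time; "joint_pos": joint angles; "qd": joint speeds; "effort": joint torques, N m; "tcp_pos": TCP position; "tcp_rot": TCP orientation; "force": force on the tool from outside, world axes, zero at the start; "torque": the same for the moment, N m; "width": finger opening in m; "grip_force": force on a finger pad.
Only numpy, scipy, OpenCV 4.12 (cv2) and the standard library are available. Lean on these libraries where they do the work, as an engineer would, in place of code of your own. Each camera call takes 0.05 s, during which the arm holds its last target. There are 200 camera calls.

## Working session

There is one attempt and no reset: what is moved stays moved. The work goes in short steps, Python scripts to look and compute and a tool call to move; the robot and the scene stay as the last step left them, time stands still between calls to the robot, and variables do not carry over. Pictures are saved under pics/ and viewed, at most 14 in all, crops included, and the job is handed in when it is done.

Besides the shell and the picture viewer there is one more tool, called after "Call:" by a JSON object that holds its "method" and its "body", one argument or row to a line. send_rows: Moves the arm, as the interface text tells. Its arguments: {"type":"object","properties":{"rows":{"type":"array"},"fingers":{"type":"number"}},"required":["rows"]}

```bash
ls; mkdir -p pics; python3 - <<'E'
from rig import *
import cv2
for n in ("top","scene"):
    p=camera_params(n); print(n,p)
    cv2.imwrite(f"pics/{n}0.png",snapshot(n)[:,:,::-1])
print(state())
E
```

```text
pics
top {'K': array([[546.12473582,   0.        , 268.48982513],
       [  0.        , 546.12473582, 205.34881758],
       [  0.        ,   0.        ,   1.        ]]), 'k1': 0.06997489688654701, 'R': array([[ 0.01423986, -0.99978758,  0.01490013],
       [-0.99090709, -0.01610416, -0.13358069],
       [ 0.13379227, -0.01286248, -0.99092592]]), 't': array([-0.02524233,  0.61714627,  1.29541181])}
scene {'K': array([[438.2711386 ,   0.        , 279.53962358],
       [  0.        , 438.2711386 , 202.90752146],
       [  0.        ,   0.        ,   1.        ]]), 'k1': 0.02574651665978847, 'R': array([[-0.42856568,  0.90346262, -0.00931396],
       [ 0.65022527,  0.30124996, -0.69746366],
       [-0.62732652, -0.30496516, -0.71655962]]), 't': array([ 0.26225972, -0.33413226,  1.48169035])}
{'clock': 0.1, 'joint_pos': array([-1.1509173 ,  0.32174224, -0.07006322,  1.45153684,  0.02259053,
        1.3708045 , -0.0569182 ]), 'qd': array([ 0.00024707, -0.00141946, -0.00057974, -0.00268575,  0.00039008,
       -0.00127645,  0.00093554]), 'effort': array([-8.71680932e-04, -4.94881797e+01, -3.84453032e-01, -3.15211952e+01,
        1.30014520e-02,  7.41749536e-03,  2.04129083e-05]), 'tcp_pos': array([0.25645397, 0.59678738, 0.2490451 ]), 'tcp_rot': array([ 2.01506709e-01,  9.79486763e-01, -8.42767262e-04, -1.27228456e-04]), 'force': array([-0.2925375 ,  0.65754875,  0.06858563]), 'torque': array([ 0.04422707, -0.03878333, -0.00747073]), 'grip_force': 0.0, 'width': 0.08550173668725262}
```

View pics/top0.png

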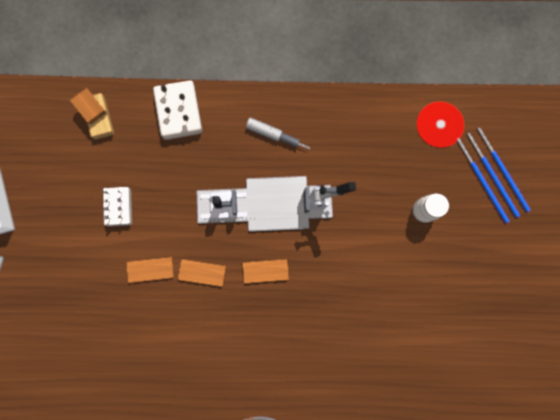

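View pics/scene0.png

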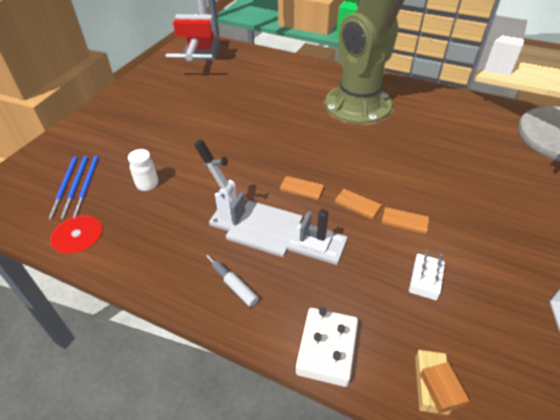

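The top view shows three orange blanks at about (150,270), (202,273) and (265,271). The jig nest is near (278,203), with the fixed jaw and the open clamp on its right side (~(320,200)) and the sliding jaw post at (217,202). The burr block is at (117,206) and the jar at (431,208). In the scene view the clamp is thrown back.

```bash
cat > h.py <<'E'
from rig import *
import numpy as np, cv2
def ray(p,uv,z):
    uv=np.atleast_2d(np.float64(uv)); K,k=p["K"],p["k1"]
    d=np.c_[(uv[:,0]-K[0,2])/K[0,0],(uv[:,1]-K[1,2])/K[1,1]]; s=d.copy()
    for _ in range(30): s=d/(1+k*(s**2).sum(1,keepdims=True))
    c=np.c_[s,np.ones(len(s))]@p["R"]; o=-p["R"].T@p["t"]
    return o+c*((z-o[2])/c[:,2:])
def proj(p,X):
    c=np.atleast_2d(X)@p["R"].T+p["t"]; s=c[:,:2]/c[:,2:]
    s=s*(1+p["k1"]*(s**2).sum(1,keepdims=True))
    return s*[p["K"][0,0],p["K"][1,1]]+p["K"][:2,2]
def blanks(im,p,z=0.012,box=None):
    hsv=cv2.cvtColor(im,cv2.COLOR_RGB2HSV)
    m=((hsv[...,0]<16)&(hsv[...,1]>170)&(hsv[...,2]>145)).astype(np.uint8)
    m=cv2.morphologyEx(m,cv2.MORPH_OPEN,np.ones((3,3)))
    out=[]
    for c in cv2.findContours(m,cv2.RETR_EXTERNAL,cv2.CHAIN_APPROX_NONE)[0]:
        if cv2.contourArea(c)<300: continue
        w=ray(p,c[:,0],z)[:,:2]
        (cx,cy),(a,b),t=cv2.minAreaRect((w*1000).astype(np.float32))
        if a>b: t+=90   # t: angle of the long side = t+90
        ang=(t+90)%180
        out.append((round(cx/1000,4),round(cy/1000,4),round(ang,1),round(min(a,b)),round(max(a,b)),c[:,0].mean(0).round()))
    return out
E
python3 - <<'E'
from h import *
im=snapshot("top");p=camera_params("top")
for b in blanks(im,p): print(b)
c=im[160:300,100:370,::-1]
cv2.imwrite("pics/c1.png",cv2.resize(c[0:90,80:260],None,fx=4.4,fy=4.4,interpolation=cv2.INTER_CUBIC))
E
```

```text
(0.4601, -0.0116, 95.3, 51, 111, array([265., 271.]))
(0.4537, 0.1459, 82.0, 51, 112, array([201., 272.]))
(0.4594, 0.2726, 97.4, 52, 112, array([150., 269.]))
(0.8377, -0.4497, 90.6, 120, 122, array([441., 124.]))
(0.8717, 0.4469, 40.5, 53, 74, array([ 86., 105.]))
```

View pics/c1.png

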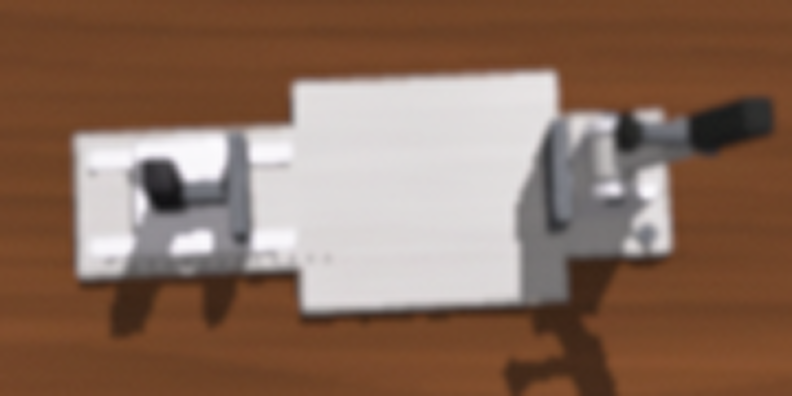

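The crop shows the plate corners: nest (291,82), (557,70), (568,300), (301,313). The far ends are (74,134)/(78,279) on the left and (664,110)/(671,255) on the right.

```bash
python3 - <<'E'
from h import *
p=camera_params("top")
px=np.array([(291,82),(557,70),(568,300),(301,313),(74,134),(78,279),(664,110),(671,255)])/4.4-0.4+[180,160]
L=np.array([(65,85),(65,-65),(-65,-65),(-65,85),(40,210),(-40,210),(40,-125),(-40,-125)])/1000
W=ray(p,px,0.012)[:,:2]
from scipy.spatial.transform import Rotation as R
l=L-L.mean(0);w=W-W.mean(0)
th=np.arctan2((l[:,0]*w[:,1]-l[:,1]*w[:,0]).sum(),(l*w).sum())
M=np.array([[np.cos(th),-np.sin(th)],[np.sin(th),np.cos(th)]])
o=W.mean(0)-M@L.mean(0)
print("jig",o,np.degrees(th)); print(((W-o)@M-L)*1000)
# axis check with raised parts: clamp grip at 2.0 rad, jaw grip top
def J(x,y,z): return np.r_[o+M@[x,y],z]
for n,X in dict(clampgrip=J(0,-.085+.12*np.cos(2),.103+.12*np.sin(2)),post=J(0,.18,.1195),jawtop=J(0,-.055,.078)).items():
    print(n,X.round(4),((proj(p,X)-[180,160]+.4)*4.4).round())
E
```

```text
jig [ 0.62821406 -0.04794843] 3.3384669894758936
[[ 1.31013317  1.27491344]
 [ 1.98895596 -1.30749808]
 [-0.42776892 -0.49556554]
 [-1.36503395  0.73354004]
 [ 1.2906939   0.71024962]
 [-1.69624317  0.65352428]
 [ 1.19868739 -1.26457713]
 [-2.29942437 -0.30458662]]
clampgrip [ 0.6361 -0.1827  0.2121] [[739. 122.]]
post [0.6177 0.1317 0.1195] [[111. 176.]]
jawtop [ 0.6314 -0.1029  0.078 ] [[553. 169.]]
```

```bash
cat >> h.py <<'E'
JO=np.array([0.6282,-0.0479]); JT=3.34
def ya(s=None):  # world angle of tool y, deg
    from scipy.spatial.transform import Rotation as R
    m=R.from_quat((s or state())["tcp_rot"]).as_matrix(); return np.degrees(np.arctan2(m[1,1],m[0,1]))
def jig(x,y):
    t=np.radians(JT); return JO+[x*np.cos(t)-y*np.sin(t),x*np.sin(t)+y*np.cos(t)]
def legs(ws,start=None):
    """ws: (x,y,z,toolY angle). prints total units per leg (turn first, then shift)"""
    s=state(); pos=np.array(s["tcp_pos"]); a=ya(s)
    if start is not None: pos,a=np.array(start[:3]),start[3]
    for x,y,z,b in ws:
        d=np.array([x,y,z])-pos; t=np.radians(b)
        ty=np.array([np.cos(t),np.sin(t)]); tx=np.array([-np.sin(t),np.cos(t)])
        print("turn",round(((a-b+180)%360-180)/8,2),"shift x %.2f y %.2f z %.2f"%(d[:2]@tx/.04,d[:2]@ty/.04,-d[2]/.04))
        pos,a=np.array([x,y,z]),b
def gp(b,off=.015):
    t=np.radians(b[2]); return np.array(b[:2])+off*np.array([np.cos(t),np.sin(t)])
E
python3 - <<'E'
from h import *
b=(0.4594,0.2726,97.4); g=gp(b); print(g,ya())
legs([(*g,.13,7.4)])
p=camera_params("wrist"); print(-p["R"].T@p["t"],p["R"])
E
```

```text
[0.45746807 0.28747507] 66.75592575216896
turn 7.42 shift x -8.32 y 3.99 z 2.98
[0.19583579 0.62418916 0.37326165] [[ 0.39559105  0.91842605 -0.00114629]
 [ 0.88605291 -0.38131801  0.26364146]
 [ 0.24169808 -0.10530987 -0.96462006]]
```

Call:
{"method": "send_rows", "body": {
  "rows": [0,0,0,0.93,0,0,0,0.93,0,0,0,0.93,0,0,0,0.93,0,0,0,0.93,0,0,0,0.93,0,0,0,0.93,0,0,0,0.91,0,0,0,0,0,0,0,0],
  "fingers": -1
}}

```text
clock: 1.15
tcp_pos: [0.2565, 0.5971, 0.2498]
tcp_rot: [0.659, 0.752, -0.0, 0.0]
force: [0.0, -0.6, 0.3]
width: 0.0854
grip_force: 0.0
```

Call:
{"method": "send_rows", "body": {
  "rows": [-0.83,0.4,0.3,0,-0.83,0.4,0.3,0,-0.83,0.4,0.3,0,-0.83,0.4,0.3,0,-0.83,0.4,0.3,0,-0.83,0.4,0.3,0,-0.83,0.4,0.3,0,-0.83,0.4,0.3,0,-0.83,0.4,0.3,0,-0.83,0.4,0.3,0]
}}

```text
clock: 2.15
tcp_pos: [0.4587, 0.2873, 0.1298]
tcp_rot: [0.659, 0.752, 0.0, 0.0]
force: [1.0, 0.5, -0.8]
width: 0.0854
grip_force: 0.0
```

```bash
python3 - <<'E'
from h import *
im=snapshot("wrist");p=camera_params("wrist");s=state();print(s["tcp_pos"],ya(s),s["clock"])
cv2.imwrite("pics/w1.png",im[:,:,::-1])
for b in blanks(im,p): print("w",b)
for b in blanks(snapshot("top"),camera_params("top")): print("t",b)
legs([(0.4575,0.2875,.018,7.4)])
E
```

```text
[0.46188933 0.27935933 0.12782956] 7.068340060970253 2.2
t (0.46, -0.0111, 95.1, 51, 110, array([265., 271.]))
t (0.4535, 0.1459, 82.0, 51, 111, array([202., 272.]))
t (0.4609, 0.2565, 95.7, 52, 80, array([157., 269.]))
t (0.8377, -0.4497, 90.6, 120, 122, array([441., 124.]))
t (0.8703, 0.4481, 37.2, 53, 73, array([ 86., 104.]))
turn -0.05 shift x 0.15 y -0.06 z 2.76
```

```bash
python3 - <<'E'
from h import *
im=snapshot("wrist");p=camera_params("wrist");s=state();print(s["tcp_pos"],ya(s),s["clock"])
X=-p["R"].T@p["t"];print(X); print(p["K"][:, 2], proj(p,[[*gp((.4594,.2726,97.4),0),.012],[.4575,.2875,.0]]))
cv2.imwrite("pics/w1.png",im[:,:,::-1])
E
```

```text
[0.45919669 0.28525569 0.12927742] 7.180560921860365 2.3
[0.45136909 0.35239874 0.25325897]
[287.95463769 207.3872779    1.        ] [[285.78538267 223.40732418]
 [285.81265553 202.5343128 ]]
```

View pics/w1.png

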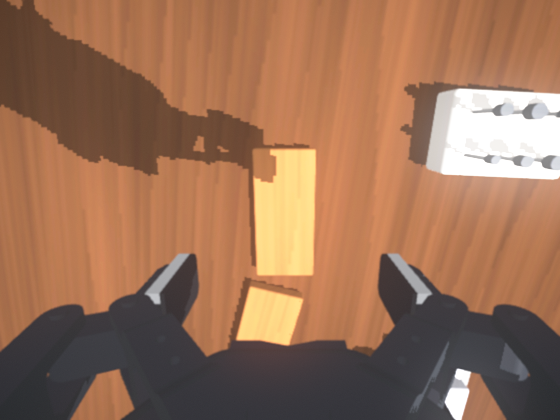

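The wrist view shows the blank, with corners about (254,149), (316,149), (313,276) and (257,276), between the open fingers. The next blank is at (270,315) and the burr block on the right.

```bash
sed -i 's/hsv\[...,0\]<16)/hsv[...,0]<lim)/; s/def blanks(im,p,z=0.012,box=None)/def blanks(im,p,z=0.012,lim=16,vmin=145)/; s/hsv\[...,2\]>145/hsv[...,2]>vmin/' h.py; python3 - <<'E'
from h import *
p=camera_params("wrist");im=snapshot("wrist");s=state();print(s["tcp_pos"],ya(s),s["clock"])
hsv=cv2.cvtColor(im,cv2.COLOR_RGB2HSV)
for uv in [(285,200),(285,250),(220,250),(350,250),(270,165),(340,50)]: print(uv,hsv[uv[1],uv[0]])
for b in blanks(im,p,.012,25,215): print("w",b)
print(ray(p,[(254,149),(316,149),(313,276),(257,276)],.012))
E
```

```text
[0.45829021 0.28771487 0.12980944] 7.350138390997243 2.35
(285, 200) [ 20 119 254]
(285, 250) [ 20 122 254]
(220, 250) [ 11 140 197]
(350, 250) [ 11 142 196]
(270, 165) [ 12 147 194]
(340, 50) [ 11 141 175]
[[0.42706139 0.33062261 0.012     ]
 [0.47545593 0.33667477 0.012     ]
 [0.48923326 0.22705047 0.012     ]
 [0.44013766 0.22089648 0.012     ]]
```

```bash
sed -i 's/m=((hsv/m=((hsv[...,0]>15)\&(hsv[...,2]>225)\&(hsv[...,1]>80)).astype(np.uint8) if lim>20 else ((hsv/' h.py; python3 - <<'E'
from h import *
for i in range(2):
    p=camera_params("wrist");im=snapshot("wrist");s=state();print(s["tcp_pos"],ya(s),s["clock"])
    for b in blanks(im,p,.012,25): print("w",b)
print(blanks(snapshot("top"),camera_params("top")))
E
```

```text
[0.45776993 0.28916789 0.13016691] 7.4727752292306775 2.4
w (0.4569, 0.1779, 82.2, 49, 51, array([270., 320.]))
w (0.4589, 0.2755, 97.1, 49, 109, array([287., 219.]))
[0.45748808 0.28990539 0.13036474] 7.541809335229766 2.45
w (0.4568, 0.1786, 82.6, 49, 49, array([270., 320.]))
w (0.4589, 0.2757, 97.1, 49, 108, array([287., 221.]))
[(0.46, -0.0111, 95.3, 51, 110, array([265., 271.])), (0.4537, 0.1459, 82.0, 51, 112, array([202., 272.])), (0.4608, 0.2619, 96.9, 52, 90, array([154., 269.])), (0.8377, -0.4497, 90.6, 120, 122, array([441., 124.])), (0.8703, 0.4481, 37.2, 53, 73, array([ 86., 104.]))]
```

Call:
{"method": "send_rows", "body": {
  "rows": [0,0,0.5,0,0,0,0.5,0,0,0,0.5,0,0,0,0.5,0,0,0,0.4,0,0,0,0.2,0,0,0,0.1,0,0,0,0.1,0,0,0,0,0,0,0,0,0]
}}

```text
clock: 3.5
tcp_pos: [0.4584, 0.2889, 0.0187]
tcp_rot: [0.66, 0.751, 0.001, 0.0]
force: [0.3, 1.2, 0.2]
width: 0.086
grip_force: 0.0
```

Call:
{"method": "send_rows", "body": {
  "rows": [0,0,0,0,0,0,0,0,0,0,0,0,0,0,0,0,0,0,0,0,0,0,0,0,0,0,0,0,0,0,0,0,0,0,0,0,0,0,0,0],
  "fingers": 1
}}

```text
clock: 4.5
tcp_pos: [0.4587, 0.289, 0.0188]
tcp_rot: [0.66, 0.751, 0.001, 0.0]
force: [-0.1, 0.3, 5.8]
width: 0.0481
grip_force: 63.1
```

```bash
python3 - <<'E'
from h import *
s=state();print(s["tcp_pos"],ya(s),s["clock"],s["width"],s["grip_force"],s["force"])
P=s["tcp_pos"];a=ya(s)
# centre lies ~off behind grip point along long axis
g=jig(0,.0015+.014)
legs([(P[0],P[1],.15,a),(P[0]+.02,g[1],.15,JT),(*g,.15,JT),(*g,.031,JT)])
E
```

```text
[0.45865165 0.28895702 0.01878965] 7.386280445561234 4.5 0.048139373512466915 63.05254340171814 [-0.0827978   0.29912201  5.77482149]
turn 0.0 shift x 0.00 y 0.00 z -3.28
turn 0.51 shift x -8.05 y 0.03 z -0.00
turn 0.0 shift x -0.22 y 3.71 z -0.00
turn 0.0 shift x 0.00 y 0.00 z 2.97
```

Call:
{"method": "send_rows", "body": {
  "rows": [0,0,-0.6,0,0,0,-0.7,0,0,0,-0.7,0,0,0,-0.7,0,0,0,-0.58,0.51,-0.4,0,0,0,-0.8,0,0,0,-0.8,0,0,0,-0.8,0,0,0,-0.8,0,0,0]
}}

```text
clock: 5.5
tcp_pos: [0.4652, 0.1422, 0.1476]
tcp_rot: [0.686, 0.727, -0.001, -0.0]
force: [-0.4, 0.2, 0.0]
width: 0.0482
grip_force: 62.4
```

Call:
{"method": "send_rows", "body": {
  "rows": [-0.8,0,0,0,-0.8,0,0,0,-0.8,0,0,0,-0.8,0,0,0,-0.8,0.3,0,0,-0.67,0.6,0,0,0,0.8,0,0,0,0.8,0,0,0,0.8,0,0,0,0.43,0,0]
}}

```text
clock: 6.5
tcp_pos: [0.6268, -0.0337, 0.1471]
tcp_rot: [0.686, 0.728, -0.001, -0.0]
force: [-0.1, 0.1, -0.2]
width: 0.0484
grip_force: 62.4
```

```bash
python3 - <<'E'
from h import *
for i in range(4):
    p=camera_params("wrist");im=snapshot("wrist")
    s=state()
cv2.imwrite("pics/w2.png",im[:,:,::-1])
print(s["tcp_pos"],ya(s),s["clock"],s["width"],s["grip_force"])
for b in blanks(im,p,s["tcp_pos"][2]-.0188+.012,25): print("w",b)
g=jig(0,.0155); legs([(*g,.032,JT)])
print(proj(p,[[*jig(x,-.055),z] for x in(-.028,.028) for z in (.012,.078)]))
E
```

```text
[ 0.62450341 -0.03417119  0.14757558] 3.2810845211309543 6.7 0.04801149797609327 62.398681640625
turn -0.01 shift x 0.04 y 0.07 z 2.89
[[260.82578261 274.11547346]
 [252.83154266 316.7905719 ]
 [319.94010572 274.12024711]
 [328.80501141 316.82862286]]
```

View pics/w2.png

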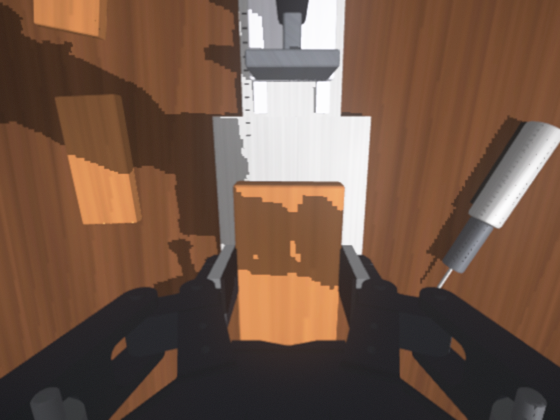

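The wrist view shows the blank gripped straight: its far edge is at row ~184, columns 236–344. The nest plate edge is at row 117, columns 214–370. The sliding jaw's top is at row ~52, columns 246–339.

```bash
cat >> h.py <<'E'
def tojig(X):
    t=np.radians(JT); M=np.array([[np.cos(t),-np.sin(t)],[np.sin(t),np.cos(t)]]); return (np.atleast_2d(X)[:,:2]-JO)@M*1000
E
python3 - <<'E'
from h import *
p=camera_params("wrist");s=state()
print(tojig(s["tcp_pos"]))
print("blank end",tojig(ray(p,[(236,183.5),(344,183.5)],.1408)))
print("plate",tojig(ray(p,[(214,117),(370,117)],.012)))
print("jawtop",tojig(ray(p,[(246,52),(339,52),(246,66),(339,66)],.078)))
E
```

```text
[[-2.89045346 13.92085679]]
blank end [[-25.21893757  56.60792729]
 [ 22.24196479  56.54343135]]
plate [[-63.69978908  87.8477162 ]
 [ 64.90320699  87.59998585]]
jawtop [[-26.92750099 122.60672769]
 [ 27.35038431 122.47547152]
 [-27.20918779 115.0662703 ]
 [ 27.66049517 114.93925825]]
```

Call:
{"method": "send_rows", "body": {
  "rows": [0.1,0.07,0,0,0,0,0.4,0,0,0,0.5,0,0,0,0.5,0,0,0,0.5,0,0,0,0.4,0,0,0,0.3,0,0,0,0.1,0,0,0,0,0,0,0,0,0]
}}

```text
clock: 7.7
tcp_pos: [0.6292, -0.029, 0.042]
tcp_rot: [0.686, 0.727, 0.001, 0.0]
force: [-0.2, -0.2, -0.3]
width: 0.0484
grip_force: 62.4
```

```bash
python3 - <<'E'
from h import *
for i in range(3):
    p=camera_params("wrist");im=snapshot("wrist");s=state()
cv2.imwrite("pics/w3.png",im[:,:,::-1])
print(s["tcp_pos"],ya(s),s["clock"],s["width"],s["force"],tojig(s["tcp_pos"]))
np.save("p.npy",p,allow_pickle=True)
E
```

```text
[ 0.62930688 -0.02894479  0.04216048] 3.3092600533481384 7.85 0.048158694773123414 [-0.2292646  -0.01225727  0.39690656] [[ 2.20935299 18.85852407]]
```

View pics/w3.png

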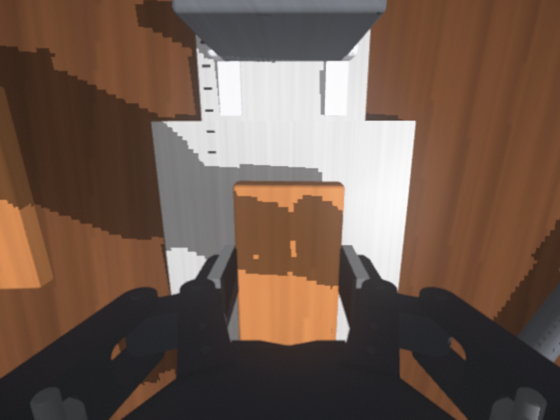

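The blank's far edge is at row 183, columns 234–344. The plate edge is at row 121, columns 152–414.

```bash
python3 - <<'E'
from h import *
p=camera_params("wrist")
print("blank end",tojig(ray(p,[(234.5,183),(344,183)],.0354)))
print("plate",tojig(ray(p,[(152,121),(414,121),(404,240),(167,262)],.012)))
E
```

```text
blank end [[-20.6970763   61.73636662]
 [ 27.42813113  61.64608386]]
plate [[-63.96452947  88.3663205 ]
 [ 64.95241948  88.1726748 ]
 [ 66.21792526  25.59812399]
 [-64.61855251  12.8104854 ]]
```

Call:
{"method": "send_rows", "body": {
  "rows": [-0.06,-0.07,0,0,0,0,0.1,0,0,0,0.1,0,0,0,0.05,0,0,0,0,0,0,0,0,0,0,0,0,0,0,0,0,0,0,0,0,0,0,0,0,0]
}}

```text
clock: 8.85
tcp_pos: [0.626, -0.0315, 0.0312]
tcp_rot: [0.686, 0.727, 0.0, 0.0]
force: [-0.5, 0.1, -0.8]
width: 0.0482
grip_force: 66.6
```

```bash
sed -i 's/^JO=.*/JO=np.array([0.6286,-0.0448]); JT=3.34/' h.py; python3 - <<'E'
from h import *
p=camera_params("wrist");im=snapshot("wrist");s=state()
print(s["tcp_pos"],ya(s),s["clock"],s["width"],s["force"],tojig(s["tcp_pos"]))
E
```

```text
[ 0.62596304 -0.03148725  0.03121441] 3.3105638961320585 8.9 0.048398114657666545 [-0.03317554  0.02882261  0.00929545] [[-1.85686582 13.44376819]]
```

Call:
{"method": "send_rows", "body": {
  "rows": [0,0,0,0,0,0,0,0,0,0,0,0,0,0,0,0,0,0,0,0,0,0,0,0,0,0,-0.4,0,0,0,-0.7,0,0,0,-0.7,0,0,0,-0.7,0],
  "fingers": -1
}}

```text
clock: 9.9
tcp_pos: [0.6261, -0.0317, 0.1336]
tcp_rot: [0.687, 0.727, 0.0, 0.0]
force: [0.6, 0.2, 0.3]
width: 0.0855
grip_force: 0.0
```

```bash
python3 - <<'E'
from h import *
for i in range(3):
    p=camera_params("wrist");im=snapshot("wrist");s=state()
print(s["tcp_pos"],ya(s),s["clock"],s["width"])
for b in blanks(im,p,.024,25): print("w",b,tojig(b[:2]))
it=snapshot("top")
for b in blanks(it,camera_params("top")): print("t",b)
cv2.imwrite("pics/w4.png",im[:,:,::-1])
cv2.imwrite("pics/t4.png",it[:,:,::-1])
g=gp((0.4535,.1459,82.0),.014)
P=s["tcp_pos"]; legs([(g[0],P[1],.15,ya()),(*g,.15,-8),(*g,.022,-8)])
E
```

```text
[ 0.62782535 -0.03173167  0.13483118] 3.299750955348413 10.05 0.08539889182248112
t (0.4538, 0.146, 82.2, 51, 112, array([202., 272.]))
t (0.8377, -0.4497, 90.6, 120, 122, array([441., 124.]))
t (0.8711, 0.4476, 39.7, 53, 74, array([ 85., 104.]))
turn 0.0 shift x 0.24 y -4.27 z -0.43
turn 1.41 shift x 4.74 y -0.67 z -0.00
turn 0.0 shift x 0.00 y 0.00 z 3.20
```

View pics/w4.png

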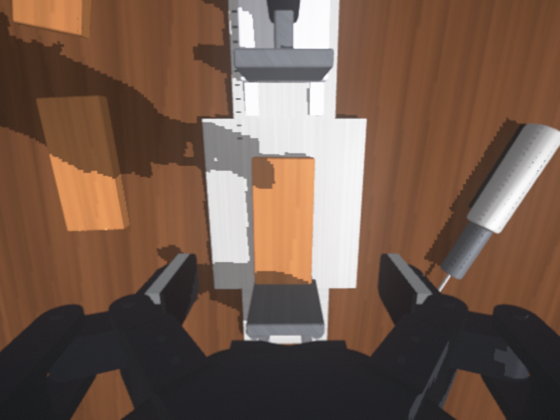

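The blank lies in the nest with corners about (252,158), (315,158), (313,283) and (254,283). The plate corners are (203,119), (366,119), (356,289) and (214,289). The fixed jaw's top face begins at row ~283.

```bash
python3 - <<'E'
from h import *
p=camera_params("wrist")
print("blank end",tojig(ray(p,[(252,158),(315,158),(313,282),(254,282)],.024)))
print("plate",tojig(ray(p,[(203,119),(366,119),(356,289),(214,289)],.012)))
print("jawtop",tojig(ray(p,[(252,283),(320,283)],.078)))
E
```

```text
blank end [[-27.85868725  56.54732859]
 [ 20.3605791   56.45656917]
 [ 20.97307867 -49.05308535]
 [-29.6096548  -48.89275629]]
plate [[-66.42876905  85.5474308 ]
 [ 60.6083083   85.35485344]
 [ 61.35370605 -62.97011798]
 [-67.60242163 -62.5474305 ]]
jawtop [[-24.32725217 -19.57852621]
 [ 20.50838287 -19.72293713]]
```

Call:
{"method": "send_rows", "body": {
  "rows": [0.25,-0.6,0,0,0,-0.8,0,0,0,-0.8,0,0,0,-0.8,0,0,0,-0.8,0,0,0,-0.48,0,0,0,0,0,0.7,0,0,0,0.71,0.6,0,0,0,0.7,0,0,0]
}}

```text
clock: 11.1
tcp_pos: [0.4608, 0.0197, 0.1306]
tcp_rot: [0.756, 0.655, -0.001, -0.0]
force: [1.1, 0.4, -0.2]
width: 0.0852
grip_force: 0.0
```

Call:
{"method": "send_rows", "body": {
  "rows": [0.8,-0.1,0,0,0.8,-0.2,0,0,0.8,-0.2,0,0,0.6,-0.17,0,0,0.4,0,0,0,0.1,0,0,0,0,0,0,0,0,0,0,0,0,0,0,0,0,0,0,0]
}}

```text
clock: 12.1
tcp_pos: [0.4547, 0.1615, 0.1313]
tcp_rot: [0.755, 0.656, 0.0, 0.0]
force: [-0.2, -0.7, -0.2]
width: 0.0856
grip_force: 0.0
```

```bash
python3 - <<'E'
from h import *
for i in range(2):
    p=camera_params("wrist");im=snapshot("wrist");s=state()
print(s["tcp_pos"],ya(s),s["clock"],s["width"])
for b in blanks(im,p,.012,25): print("w",b)
for b in blanks(snapshot("top"),camera_params("top")): print("t",b)
cv2.imwrite("pics/w5.png",im[:,:,::-1])
E
```

```text
[0.45465758 0.16194955 0.1313092 ] -8.028683403326415 12.2 0.0852799928934642
w (0.6179, -0.0677, 114.9, 29, 74, array([482., 401.]))
w (0.4551, 0.0388, 179.3, 20, 50, array([308., 333.]))
w (0.453, 0.1489, 82.1, 49, 109, array([288., 218.]))
t (0.4502, 0.1208, 82.7, 51, 61, array([212., 274.]))
t (0.46, -0.0111, 95.2, 51, 110, array([265., 271.]))
t (0.6267, -0.0464, 90.9, 43, 98, array([280., 203.]))
t (0.8377, -0.4497, 90.6, 120, 122, array([441., 124.]))
t (0.8708, 0.4481, 36.9, 53, 74, array([ 86., 105.]))
```

Call:
{"method": "send_rows", "body": {
  "rows": [0,0,0.5,0,0,0,0.6,0,0,0,0.6,0,0,0,0.5,0,0,0,0.3,0,0,0,0.15,0,0,0,0.08,0,0,0,0,0,0,0,0,0,0,0,0,0]
}}

```text
clock: 13.25
tcp_pos: [0.4551, 0.1628, 0.0228]
tcp_rot: [0.755, 0.656, 0.001, 0.0]
force: [0.2, 0.8, -0.5]
width: 0.0853
grip_force: 0.0
```

Call:
{"method": "send_rows", "body": {
  "rows": [0,0,0,0,0,0,0,0,0,0,0,0,0,0,0,0,0,0,0,0,0,0,0,0,0,0,0,0,0,0,-0.3,0,0,0,-0.6,0,0,0,-0.6,0],
  "fingers": 1
}}

```text
clock: 14.25
tcp_pos: [0.4542, 0.1622, 0.0829]
tcp_rot: [0.755, 0.656, -0.0, 0.0]
force: [0.1, 0.3, -0.0]
width: 0.0477
grip_force: 62.0
```

Call:
{"method": "send_rows", "body": {
  "rows": [0,0,-0.6,-0.7,0,0,-0.6,-0.71,0,0,-0.5,0,-0.6,0,0,0,-0.8,0,0,0,-0.8,0,0,0,-0.8,0,0,0,-0.8,0,0,0,-0.8,0,0,0,-0.45,0.4,0,0]
}}

```text
clock: 15.25
tcp_pos: [0.4808, -0.0413, 0.1506]
tcp_rot: [0.688, 0.726, 0.0, -0.0]
force: [0.7, 0.3, -1.0]
width: 0.0479
grip_force: 62.0
```

Call:
{"method": "send_rows", "body": {
  "rows": [0,0.8,0,0,0,0.8,0,0,0,0.8,0,0,0,0.8,0,0,0,0.42,0,0,0,0,0.4,0,0,0,0.4,0,0,0,0.3,0,0,0,0,0,0,0,0,0]
}}

```text
clock: 16.25
tcp_pos: [0.6259, -0.0299, 0.1057]
tcp_rot: [0.686, 0.727, -0.0, -0.0]
force: [0.1, 0.6, 0.0]
width: 0.0474
grip_force: 62.0
```

```bash
python3 - <<'E'
from h import *
for i in range(3):
    p=camera_params("wrist");im=snapshot("wrist");s=state()
print(s["tcp_pos"],ya(s),s["clock"],s["width"],tojig(s["tcp_pos"]))
cv2.imwrite("pics/w6.png",im[:,:,::-1])
legs([(*jig(-.0009,.0140),.06,JT)])
E
```

```text
[ 0.62708002 -0.02993391  0.10693837] 3.3070128622656427 16.4 0.047549825240538135 [[-0.65128496 14.92939525]]
turn -0.0 shift x -0.02 y -0.01 z 1.17
```

View pics/w6.png

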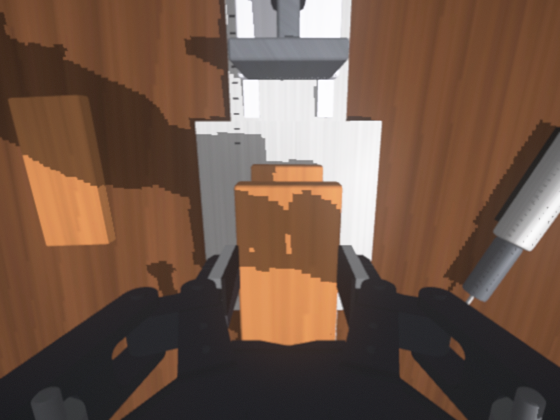

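The held blank's far edge is at row 184, columns 235–341. The first blank's edge is at row 165, columns 251–323, and the plate edge at row 122, columns 196–381.

```bash
cat >/tmp/a.py <<'E'
E
python3 - <<'E'
from h import *
p=camera_params("wrist")
print("held",tojig(ray(p,[(235.5,184),(341,184)],.0961)))
print("low",tojig(ray(p,[(251,165),(323,165)],.024)))
print("plate",tojig(ray(p,[(196,122),(381,122)],.012)))
E
```

```text
held [[-23.84814749  56.58694978]
 [ 24.00341827  56.49420641]]
low [[-25.19987228  56.02081084]
 [ 24.07347303  55.93141802]]
plate [[-64.05906938  84.57526732]
 [ 65.20804721  84.37975493]]
```

Call:
{"method": "send_rows", "body": {
  "rows": [-0.02,0.01,0,0,0,0,0.3,0,0,0,0.4,0,0,0,0.4,0,0,0,0.2,0,0,0,0.1,0,0,0,0.05,0,0,0,0,0,0,0,0,0,0,0,0,0]
}}

```text
clock: 17.4
tcp_pos: [0.6297, -0.0288, 0.0598]
tcp_rot: [0.685, 0.728, 0.004, -0.001]
force: [-23.8, 5.5, 69.1]
width: 0.0472
grip_force: 74.9
```

```bash
python3 - <<'E'
from h import *
s=state(); print(s["tcp_pos"],s["force"],s["grip_force"],s["width"],tojig(s["tcp_pos"]))
print(blanks(snapshot("top"),camera_params("top")))
E
```

```text
[ 0.62967755 -0.02882956  0.05980484] [-23.75247333   5.49937073  69.05327012] 74.9439024925232 0.047236722530990365 [[ 2.0061731 15.8805337]]
[(0.8377, -0.4497, 90.6, 120, 122, array([441., 124.])), (0.8705, 0.4479, 36.9, 52, 73, array([ 86., 105.]))]
```

Call:
{"method": "send_rows", "body": {
  "rows": [0,0,-0.2,0,0,0,-0.2,0,0,0,-0.1,0,0,0,0,0,0,0,0,0,0,0,0,0,0,0,0,0,0,0,0,0,0,0,0,0,0,0,0,0]
}}

```text
clock: 18.45
tcp_pos: [0.6272, -0.0307, 0.068]
tcp_rot: [0.686, 0.727, 0.0, 0.0]
force: [-0.0, 0.5, -1.0]
width: 0.0477
grip_force: 67.4
```

```bash
python3 - <<'E'
from h import *
s=state(); print(s["tcp_pos"],s["force"],s["grip_force"],s["width"],tojig(s["tcp_pos"]))
a=snapshot("wrist")[:,:,::-1];b=snapshot("scene")[100:340,120:400,::-1]
a=cv2.resize(a,(400,300));b=cv2.resize(b,(400,343))[:300]
cv2.imwrite("pics/m7.png",np.hstack([a,b]))
E
```

```text
[ 0.62721722 -0.03069705  0.06799678] [-0.01766896  0.47356072 -1.03021064] 67.4375583382789 0.04766139007015487 [[-0.55878199 14.15956106]]
```

View pics/m7.png

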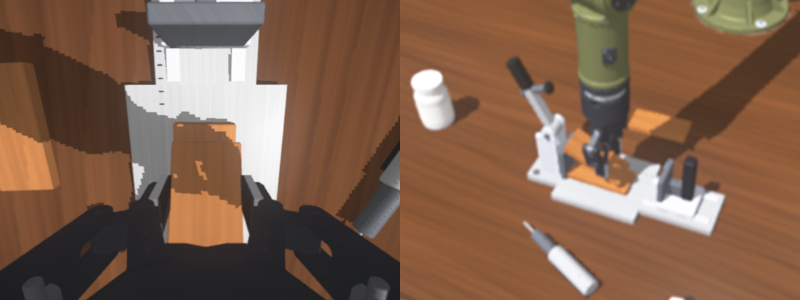

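The wrist half shows the held blank pitched: its far edge at about (205,140) dips towards the first blank, whose edge is at (205,123). The scene half shows its other end riding up on the fixed jaw. I'll lift it off, lay it down on free table and regrasp it.

Call:
{"method": "send_rows", "body": {
  "rows": [0.1,0,-0.2,0,0.1,0,-0.4,0,0,0,-0.6,0,0,0,-0.6,0,0,0,-0.5,0,0,0,-0.2,0,0,0,0,0,0,0,0,0,0,0,0,0,0,0,0,0]
}}

```text
clock: 19.55
tcp_pos: [0.6261, -0.0226, 0.1668]
tcp_rot: [0.686, 0.727, -0.001, -0.001]
force: [0.1, -0.4, -0.9]
width: 0.0476
grip_force: 67.4
```

```bash
python3 - <<'E'
from h import *
for i in range(2): p=camera_params("wrist");im=snapshot("wrist");s=state()
print(s["tcp_pos"],s["force"],s["grip_force"],s["width"],tojig(s["tcp_pos"]))
cv2.imwrite("pics/w8.png",im[:,:,::-1])
legs([(.455,s["tcp_pos"][1],s["tcp_pos"][2],JT),(.455,.155,.15,JT)])
E
```

```text
[ 0.6263486  -0.02269591  0.16724856] [ 0.19895223 -0.2099608  -0.63845027] 67.44952695386019 0.04714228431778499 [[-0.95976548 22.19771282]]
turn -0.0 shift x 0.25 y -4.28 z -0.00
turn 0.0 shift x 4.43 y 0.26 z 0.43
```

View pics/w8.png

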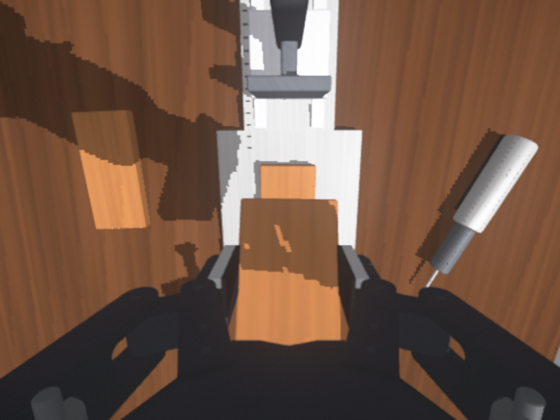

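The wrist view shows the held blank's far edge at row 200, columns 240–338. That is narrower than before, so it sits about 13 mm low. The first blank is still in place, with its edge at row 165, columns 261–315.

Call:
{"method": "send_rows", "body": {
  "rows": [0,-0.6,0,0,0,-0.8,0,0,0,-0.8,0,0,0,-0.8,0,0,0,-0.8,0,0,0.4,-0.48,0,0,0.8,0.1,0,0,0.8,0.16,0,0,0.8,0,0,0,0.8,0,0,0]
}}

```text
clock: 20.65
tcp_pos: [0.4577, 0.1129, 0.168]
tcp_rot: [0.687, 0.727, 0.0, 0.0]
force: [0.0, 0.6, -1.1]
width: 0.0477
grip_force: 67.4
```

Call:
{"method": "send_rows", "body": {
  "rows": [0.7,0,0,0,0.38,0,0,0,0,0,0.6,0,0,0,0.7,0,0,0,0.7,0,0,0,0.7,0,0,0,0.4,0,0,0,0.2,0,0,0,0,0,0,0,0,0]
}}

```text
clock: 21.65
tcp_pos: [0.4554, 0.1539, 0.0364]
tcp_rot: [0.687, 0.727, -0.001, -0.0]
force: [-0.4, -1.3, 1.2]
width: 0.0475
grip_force: 67.6
```

```bash
python3 - <<'E'
from h import *
s=state(); print(s["tcp_pos"],ya(s),s["force"],s["grip_force"],s["width"],s["clock"])
E
```

```text
[0.4554382  0.1539111  0.03637872] 3.2454838696290675 [-0.37373982 -1.32506349  1.23076716] 67.55923867982347 0.047528212252688704 21.65
```

Call:
{"method": "send_rows", "body": {
  "rows": [0,0,0.05,0,0,0,0.05,0,0,0,0.05,0,0,0,0.05,0,0,0,0.05,0,0,0,0,0,0,0,0,0,0,0,0,0,0,0,0,0,0,0,0,0]
}}

```text
clock: 22.65
tcp_pos: [0.4582, 0.152, 0.0295]
tcp_rot: [0.687, 0.726, 0.001, 0.002]
force: [-4.8, -11.3, 25.8]
width: 0.0478
grip_force: 77.2
```

Call:
{"method": "send_rows", "body": {
  "rows": [0,0,0,0,0,0,0,0,0,0,0,0,0,0,0,0,0,0,0,0,0,0,0,0,0,0,0,0,0,0,-0.6,0,0,0,-0.8,0,0,0,-0.8,0],
  "fingers": -1
}}

```text
clock: 23.65
tcp_pos: [0.455, 0.1546, 0.1147]
tcp_rot: [0.686, 0.727, -0.001, -0.0]
force: [0.6, -0.2, 0.3]
width: 0.0855
grip_force: 0.0
```

```bash
python3 - <<'E'
from h import *
for i in range(4): p=camera_params("wrist");im=snapshot("wrist");s=state()
print(s["tcp_pos"],ya(s),s["clock"])
for b in blanks(im,p,.012,25): print("w",b)
for b in blanks(snapshot("top"),camera_params("top")): print("t",b)
E
```

```text
[0.4557605  0.15521858 0.1146117 ] 3.3180306308035146 23.85
w (0.6393, -0.0227, 92.4, 41, 41, array([468., 402.]))
w (0.4548, 0.0412, 3.0, 11, 48, array([278., 337.]))
w (0.4604, 0.1284, 93.0, 49, 108, array([289., 242.]))
t (0.46, -0.0111, 95.3, 51, 110, array([265., 271.]))
t (0.4626, 0.1043, 91.8, 51, 71, array([218., 269.]))
t (0.6267, -0.0464, 90.9, 43, 98, array([280., 203.]))
t (0.8377, -0.4497, 90.6, 120, 122, array([441., 124.]))
t (0.8708, 0.4481, 36.9, 53, 74, array([ 86., 105.]))
```

Call:
{"method": "send_rows", "body": {
  "rows": [-0.3,0.08,0,0,0,0,0.5,0,0,0,0.6,0,0,0,0.6,0,0,0,0.3,0,0,0,0.2,0,0,0,0.1,0,0,0,0,0,0,0,0,0,0,0,0,0]
}}

```text
clock: 24.9
tcp_pos: [0.46, 0.1434, 0.0228]
tcp_rot: [0.686, 0.727, 0.001, 0.0]
force: [0.6, 0.4, 0.2]
width: 0.0853
grip_force: 0.0
```

Call:
{"method": "send_rows", "body": {
  "rows": [0,0,0,0,0,0,0,0,0,0,0,0,0,0,0,0,0,0,0,0,0,0,0,0,0,0,0,0,0,0,-0.3,0,0,0,-0.6,0,0,0,-0.6,0],
  "fingers": 1
}}

```text
clock: 25.9
tcp_pos: [0.4589, 0.1428, 0.083]
tcp_rot: [0.686, 0.727, -0.0, -0.0]
force: [0.4, 0.2, -0.9]
width: 0.0476
grip_force: 62.0
```

Call:
{"method": "send_rows", "body": {
  "rows": [0,0,-0.6,0,0,0,-0.6,0,0,0,-0.5,0,-0.6,0,0,0,-0.8,0,0,0,-0.8,0,0,0,-0.8,0,0,0,-0.8,0,0,0,-0.64,0.2,0,0,0,0.4,0,0]
}}

```text
clock: 26.9
tcp_pos: [0.4929, -0.0375, 0.1509]
tcp_rot: [0.689, 0.725, 0.0, 0.0]
force: [0.3, 0.1, -0.3]
width: 0.0472
grip_force: 62.0
```

Call:
{"method": "send_rows", "body": {
  "rows": [0,0.8,0,0,0,0.8,0,0,0,0.8,0,0,0,0.7,0,0,0,0.22,0,0,0,0,0.4,0,0,0,0.4,0,0,0,0.3,0,0,0,0,0,0,0,0,0]
}}

```text
clock: 27.9
tcp_pos: [0.6252, -0.0252, 0.1056]
tcp_rot: [0.686, 0.727, -0.0, -0.0]
force: [-0.7, -0.0, -0.1]
width: 0.0476
grip_force: 62.0
```

```bash
python3 - <<'E'
from h import *
for i in range(4): p=camera_params("wrist");im=snapshot("wrist");s=state()
print(s["tcp_pos"],ya(s),s["clock"],s["width"],s["grip_force"],tojig(s["tcp_pos"]))
cv2.imwrite("pics/w9.png",im[:,:,::-1])
g=cv2.cvtColor(im,cv2.COLOR_RGB2HSV)
for c in (270,300): print(c,[tuple(map(int,g[r,c])) for r in range(150,200,3)])
E
```

```text
[ 0.62652583 -0.02513983  0.1068964 ] 3.3086460703842686 28.1 0.047505159037065314 62.02720284461975 [[-0.92522257 19.74762088]]
270 [(150, 1, 231), (0, 1, 231), (0, 1, 231), (0, 1, 231), (0, 1, 230), (0, 1, 231), (0, 4, 135), (11, 91, 115), (12, 126, 127), (12, 126, 128), (12, 128, 128), (12, 125, 124), (12, 125, 110), (13, 143, 175), (13, 148, 220), (13, 147, 220), (12, 141, 145)]
300 [(150, 1, 233), (0, 0, 233), (150, 1, 233), (150, 1, 232), (0, 0, 232), (150, 1, 223), (10, 6, 136), (11, 77, 120), (13, 141, 212), (13, 141, 228), (13, 142, 228), (12, 144, 222), (12, 113, 113), (13, 140, 178), (12, 127, 129), (12, 127, 130), (12, 130, 129)]
```

View pics/w9.png

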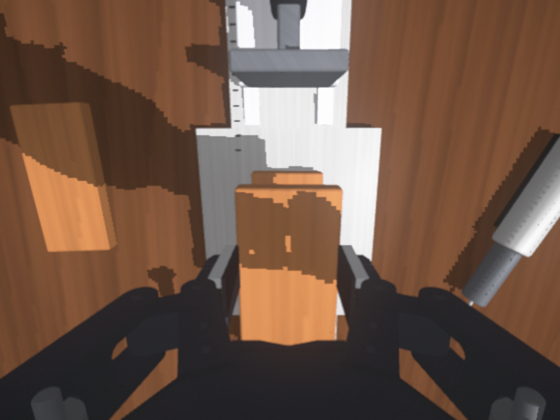

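The held blank is level with its far edge at row 187, columns 236–341. The first blank's edge is at row 172, columns 252–323, and the plate edge at row 129, columns 197–380.

```bash
python3 - <<'E'
from h import *
p=camera_params("wrist")
print("held",tojig(ray(p,[(236,187),(341,187)],.0961)))
print("low",tojig(ray(p,[(252,172),(323,172)],.024)))
print("plate",tojig(ray(p,[(197,129),(380,129)],.012)))
E
```

```text
held [[-23.98780323  60.02832987]
 [ 23.74225014  59.93833684]]
low [[-24.97957089  56.02726623]
 [ 23.89059841  55.93996177]]
plate [[-64.03518672  84.64460451]
 [ 64.53880834  84.45290169]]
```

Call:
{"method": "send_rows", "body": {
  "rows": [0,0.01,0.3,0,0,0,0.4,0,0,0,0.4,0,0,0,0.25,0,0,0,0.07,0,0,0,0,0,0,0,0,0,0,0,0,0,0,0,0,0,0,0,0,0]
}}

```text
clock: 29.1
tcp_pos: [0.6268, -0.0251, 0.0496]
tcp_rot: [0.686, 0.727, 0.0, 0.0]
force: [-0.0, 0.9, -0.5]
width: 0.0476
grip_force: 62.0
```

```bash
python3 - <<'E'
from h import *
s=state(); print(s["tcp_pos"],s["force"],s["grip_force"],s["width"],tojig(s["tcp_pos"]))
E
```

```text
[ 0.62675031 -0.02506304  0.0496251 ] [-0.01800006  0.9412949  -0.48833604] 62.036755084991455 0.04759859508204787 [[-0.69665792 19.81120271]]
```

Call:
{"method": "send_rows", "body": {
  "rows": [-0.03,0,0,0,-0.03,0,0,0,-0.02,0,0,0,0,0,0.03,0,0,0,0.02,0,0,0,0,0,0,0,0,0,0,0,0,0,0,0,0,0,0,0,0,0]
}}

```text
clock: 30.1
tcp_pos: [0.6267, -0.0283, 0.0473]
tcp_rot: [0.686, 0.727, 0.0, -0.0]
force: [-0.6, 0.1, -0.8]
width: 0.0478
grip_force: 62.0
```

Call:
{"method": "send_rows", "body": {
  "rows": [0,0,0,0,0,0,0,0,0,0,0,0,0,0,0,0,0,0,0,0,0,0,0,0,0,0,-0.3,0,0,0,-0.6,0,0,0,-0.7,0,0,0,-0.6,0],
  "fingers": -1
}}

```text
clock: 31.1
tcp_pos: [0.627, -0.0286, 0.1375]
tcp_rot: [0.687, 0.727, 0.001, 0.001]
force: [0.6, 0.4, 0.5]
width: 0.0857
grip_force: 0.0
```

```bash
python3 - <<'E'
from h import *
for i in range(4): p=camera_params("wrist");im=snapshot("wrist");s=state()
print(s["tcp_pos"],ya(s),s["clock"],s["width"],tojig(s["tcp_pos"]))
for b in blanks(im,p,.036,25): print("w",b,tojig(b[:2]))
for b in blanks(snapshot("top"),camera_params("top"))[:3]: print("t",b)
cv2.imwrite("pics/w10.png",im[:,:,::-1])
hsv=cv2.cvtColor(im,cv2.COLOR_RGB2HSV)
m=((hsv[...,1]>70)&(np.arange(560)>225)&(np.arange(560)<345)&(np.arange(420)[:,None]>125)&(np.arange(420)[:,None]<290)).astype(np.uint8)
c=max(cv2.findContours(m,0,2)[0],key=cv2.contourArea); q=cv2.boxPoints(cv2.minAreaRect(c)); print(q); print(tojig(ray(p,q,.036)))
pl=((hsv[...,1]<12)&(hsv[...,2]>100)).astype(np.uint8)
for r in (135,145): print(r,np.flatnonzero(pl[r])[[0,-1]])
print([int(x) for x in pl[100:150,320]])
E
```

```text
[ 0.62707009 -0.02828514  0.13635236] 3.3102354690143425 31.3 0.0856203766213977 [[-0.56514358 16.57594621]]
t (0.8377, -0.4497, 90.6, 120, 122, array([441., 124.]))
t (0.8717, 0.447, 40.8, 53, 74, array([ 86., 104.]))
[[253. 161.]
 [318. 161.]
 [318. 289.]
 [253. 289.]]
[[-24.41945537  57.92850519]
 [ 23.99932084  57.82078404]
 [ 26.63109437 -48.9531968 ]
 [-27.84218945 -48.69863991]]
135 [206 556]
145 [207 559]
[1, 1, 1, 1, 1, 1, 1, 1, 1, 1, 1, 1, 1, 1, 1, 1, 1, 1, 1, 1, 1, 1, 1, 1, 1, 1, 1, 1, 1, 1, 1, 1, 1, 1, 1, 1, 1, 1, 1, 1, 1, 1, 1, 1, 1, 1, 1, 1, 1, 1]
```

Call:
{"method": "send_rows", "body": {
  "rows": [0,0,0,-0.24,0,-0.6,0,0,0,-0.8,0,0,0,-0.8,0,0,0.3,-0.8,0,0,0.5,-0.8,0,0,0.42,-0.31,0,0,0,0,0,0,0,0,0,0,0,0,0,0]
}}

```text
clock: 32.35
tcp_pos: [0.459, 0.0046, 0.135]
tcp_rot: [0.674, 0.738, -0.0, 0.0]
force: [-0.0, 0.5, 0.1]
width: 0.0857
grip_force: 0.0
```

```bash
python3 - <<'E'
from h import *
for i in range(4): p=camera_params("wrist");im=snapshot("wrist");s=state()
print(s["tcp_pos"],ya(s),s["clock"])
for b in blanks(im,p,.012,25): print("w",b)
for b in blanks(snapshot("top"),camera_params("top")): print("t",b)
cv2.imwrite("pics/w11.png",im[:,:,::-1])
E
```

```text
[0.45888462 0.00463144 0.13505477] 5.161571058188366 32.55
t (0.629, -0.0475, 92.8, 45, 102, array([280., 203.]))
t (0.8377, -0.4497, 90.6, 120, 122, array([441., 124.]))
t (0.8715, 0.4467, 40.1, 52, 73, array([ 86., 105.]))
```

```bash
python3 - <<'E'
from h import *
im=cv2.imread("pics/w11.png"); g=cv2.cvtColor(im,cv2.COLOR_BGR2HSV)
p=camera_params("wrist")
print(proj(p,[[*gp((.460,-.0086,95.2),o),.012] for o in(-.055,0,.055)]).round())
for r in (180,210,240): print(r,[tuple(map(int,g[r,c])) for c in range(236,345,6)])
for c in (270,305): print(c,[(r,)+tuple(map(int,g[r,c])) for r in range(135,290,7)])
E
```

```text
[[287. 280.]
 [287. 222.]
 [287. 158.]]
180 [(11, 145, 107), (12, 146, 117), (10, 144, 122), (12, 142, 70), (13, 153, 200), (13, 153, 150), (13, 153, 208), (13, 154, 202), (13, 153, 200), (13, 155, 211), (13, 154, 208), (13, 156, 206), (13, 155, 214), (12, 155, 219), (12, 151, 105), (12, 148, 114), (12, 146, 117), (12, 150, 114), (12, 146, 119)]
210 [(12, 147, 106), (11, 147, 118), (12, 146, 122), (12, 145, 72), (13, 155, 211), (13, 155, 206), (13, 155, 211), (13, 157, 202), (13, 156, 200), (13, 155, 209), (13, 154, 207), (13, 154, 210), (13, 153, 213), (13, 155, 205), (11, 145, 109), (11, 149, 118), (11, 149, 115), (11, 145, 118), (11, 146, 115)]
240 [(11, 145, 111), (12, 149, 120), (12, 149, 120), (12, 145, 72), (12, 153, 209), (13, 154, 205), (13, 153, 211), (13, 154, 202), (13, 155, 198), (13, 155, 203), (13, 154, 214), (12, 152, 208), (13, 154, 209), (13, 152, 186), (11, 149, 118), (12, 145, 118), (12, 150, 114), (11, 144, 117), (11, 146, 119)]
270 [(135, 11, 146, 126), (142, 11, 146, 126), (149, 11, 149, 128), (156, 12, 149, 103), (163, 13, 151, 128), (170, 13, 151, 113), (177, 13, 155, 203), (184, 13, 154, 208), (191, 13, 154, 209), (198, 13, 154, 208), (205, 13, 154, 208), (212, 12, 157, 210), (219, 13, 155, 209), (226, 13, 153, 209), (233, 13, 154, 208), (240, 13, 154, 208), (247, 13, 154, 207), (254, 13, 156, 206), (261, 13, 155, 206), (268, 13, 155, 204), (275, 13, 155, 204), (282, 11, 148, 119), (289, 12, 145, 118)]
305 [(135, 11, 145, 120), (142, 11, 145, 120), (149, 12, 150, 121), (156, 13, 154, 134), (163, 13, 155, 212), (170, 13, 156, 211), (177, 13, 155, 211), (184, 13, 155, 211), (191, 13, 156, 211), (198, 13, 154, 208), (205, 13, 154, 209), (212, 13, 153, 207), (219, 13, 152, 206), (226, 13, 155, 206), (233, 13, 155, 207), (240, 12, 156, 206), (247, 13, 154, 205), (254, 13, 155, 202), (261, 12, 155, 202), (268, 12, 155, 201), (275, 13, 153, 200), (282, 12, 146, 103), (289, 12, 146, 103)]
```

Call:
{"method": "send_rows", "body": {
  "rows": [0,0,0.5,0,0,0,0.6,0,0,0,0.6,0,0,0,0.5,0,0,0,0.3,0,0,0,0.2,0,0,0,0.1,0,0,0,0,0,0,0,0,0,0,0,0,0]
}}

```text
clock: 33.6
tcp_pos: [0.4591, 0.0055, 0.0239]
tcp_rot: [0.674, 0.739, 0.001, 0.0]
force: [0.4, 0.0, 0.2]
width: 0.0856
grip_force: 0.0
```

Call:
{"method": "send_rows", "body": {
  "rows": [0,0,0,0,0,0,0,0,0,0,0,0,0,0,0,0,0,0,0,0,0,0,0,0,0,0,0,0,0,0,-0.3,0,0,0,-0.6,0,0,0,-0.6,0],
  "fingers": 1
}}

```text
clock: 34.6
tcp_pos: [0.4581, 0.005, 0.0841]
tcp_rot: [0.674, 0.739, -0.001, -0.0]
force: [-0.2, 0.5, 0.0]
width: 0.0474
grip_force: 61.9
```

Call:
{"method": "send_rows", "body": {
  "rows": [0,0,-0.6,0.24,0,0,-0.6,0,-0.3,0.4,0,0,-0.5,0.8,0,0,-0.21,0.8,0,0,0,0.8,0,0,0,0.7,0,0,0,0.4,0,0,0,0.25,0,0,0,0,0,0]
}}

```text
clock: 35.6
tcp_pos: [0.6272, -0.0253, 0.1314]
tcp_rot: [0.686, 0.727, -0.0, 0.0]
force: [0.2, 0.1, -0.6]
width: 0.0476
grip_force: 61.9
```

```bash
python3 - <<'E'
from h import *
for i in range(6): p=camera_params("wrist");im=snapshot("wrist");s=state()
print(s["tcp_pos"],ya(s),s["clock"],s["width"],s["grip_force"],tojig(s["tcp_pos"]))
cv2.imwrite("pics/w12.png",im[:,:,::-1])
g=im.astype(int); 
for c in (262,275,288,300,315): print(c,[(r,*map(int,im[r,c])) for r in range(160,196,2)])
print([(c,int(im[215,c,0]),int(im[215,c,2])) for c in list(range(230,246))+list(range(334,348))])
E
```

```text
[ 0.6258529  -0.02546094  0.13149516] 3.290355720001165 35.9 0.047728701626011706 61.94097876548767 [[-1.61571731 19.46625618]]
262 [(160, 133, 132, 132), (162, 132, 131, 131), (164, 132, 130, 131), (166, 116, 93, 80), (168, 117, 84, 61), (170, 131, 93, 65), (172, 132, 93, 65), (174, 131, 92, 65), (176, 132, 92, 65), (178, 127, 88, 63), (180, 110, 78, 56), (182, 131, 91, 63), (184, 200, 133, 85), (186, 226, 153, 96), (188, 226, 154, 95), (190, 227, 154, 95), (192, 227, 153, 95), (194, 215, 141, 89)]
275 [(160, 136, 134, 134), (162, 136, 134, 134), (164, 135, 134, 134), (166, 118, 95, 81), (168, 135, 94, 67), (170, 216, 145, 94), (172, 227, 155, 99), (174, 227, 155, 98), (176, 227, 155, 99), (178, 213, 141, 91), (180, 111, 80, 59), (182, 127, 88, 62), (184, 193, 129, 83), (186, 224, 150, 94), (188, 225, 152, 95), (190, 225, 152, 95), (192, 224, 151, 94), (194, 224, 151, 94)]
288 [(160, 136, 134, 135), (162, 139, 136, 136), (164, 139, 138, 137), (166, 121, 100, 89), (168, 130, 93, 69), (170, 206, 138, 92), (172, 223, 149, 98), (174, 222, 150, 97), (176, 222, 151, 97), (178, 208, 140, 9
[... 740 characters left out ...]
236, 166, 107), (178, 227, 154, 101), (180, 123, 89, 69), (182, 128, 93, 70), (184, 188, 128, 87), (186, 223, 152, 100), (188, 225, 154, 101), (190, 226, 154, 100), (192, 211, 140, 92), (194, 127, 90, 66)]
[(230, 130, 127), (231, 128, 126), (232, 126, 125), (233, 127, 125), (234, 127, 123), (235, 122, 106), (236, 120, 77), (237, 122, 57), (238, 126, 55), (239, 127, 56), (240, 129, 58), (241, 130, 59), (242, 129, 58), (243, 129, 58), (244, 130, 58), (245, 130, 57), (334, 136, 67), (335, 136, 68), (336, 136, 69), (337, 134, 67), (338, 132, 66), (339, 136, 73), (340, 169, 127), (341, 222, 208), (342, 238, 237), (343, 240, 239), (344, 240, 238), (345, 239, 238), (346, 240, 239), (347, 243, 241)]
```

View pics/w12.png

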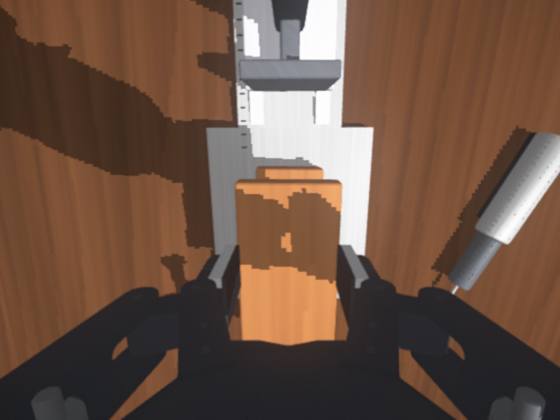

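The held blank's far edge is at row 183, columns 236–341. The pile's edge is at row 169, columns 257–323, and the plate edge at row 128, columns 208–372.

```bash
python3 - <<'E'
from h import *
p=camera_params("wrist")
print("held",tojig(ray(p,[(236,183),(341,183)],.1196)))
print("low",tojig(ray(p,[(257,169),(323,169)],.036)))
print("plate",tojig(ray(p,[(208,128),(372,128)],.012)))
E
```

```text
held [[-24.77595285  61.38601117]
 [ 23.18522877  61.29798467]]
low [[-23.55793912  56.08204634]
 [ 24.51705514  55.99559246]]
plate [[-63.37361536  84.88790545]
 [ 64.69081398  84.66840389]]
```

Call:
{"method": "send_rows", "body": {
  "rows": [0,0.03,0.3,0,0,0,0.5,0,0,0,0.5,0,0,0,0.3,0,0,0,0.1,0,0,0,0.03,0,0,0,0,0,0,0,0,0,0,0,0,0,0,0,0,0]
}}

```text
clock: 36.9
tcp_pos: [0.6281, -0.0253, 0.0626]
tcp_rot: [0.686, 0.727, 0.0, 0.0]
force: [0.0, 1.4, -0.3]
width: 0.0478
grip_force: 61.9
```

```bash
python3 - <<'E'
from h import *
s=state(); print(s["tcp_pos"],s["force"],s["grip_force"],s["width"],tojig(s["tcp_pos"]))
E
```

```text
[ 0.62808388 -0.0253386   0.06257641] [ 0.03861216  1.43014011 -0.34861592] 61.940728425979614 0.04781391474860964 [[ 0.61859714 19.45841196]]
```

Call:
{"method": "send_rows", "body": {
  "rows": [-0.04,0,0,0,-0.04,0,0,0,-0.03,0,0,0,0,0,0.03,0,0,0,0.03,0,0,0,0,0,0,0,0,0,0,0,0,0,0,0,0,0,0,0,0,0]
}}

```text
clock: 37.9
tcp_pos: [0.6281, -0.03, 0.0601]
tcp_rot: [0.686, 0.727, 0.0, 0.0]
force: [-2.0, -0.3, 6.2]
width: 0.0471
grip_force: 62.7
```

Call:
{"method": "send_rows", "body": {
  "rows": [0,0,0,0,0,0,0,0,0,0,0,0,0,0,0,0,0,0,0,0,0,0,0,0,0,0,-0.3,0,0,0,-0.6,0,0,0,-0.7,0,0,0,-0.6,0],
  "fingers": -1
}}

```text
clock: 38.9
tcp_pos: [0.6284, -0.0301, 0.15]
tcp_rot: [0.687, 0.727, 0.001, 0.001]
force: [0.6, 0.5, 0.5]
width: 0.0853
grip_force: 0.0
```

Call:
{"method": "send_rows", "body": {
  "rows": [0.7,0,-0.6,0,0.7,0,-0.6,0,0.7,0,-0.6,0,0.7,0,-0.6,0,0,0,-0.6,0,0,0,-0.6,0,0,0,0,0,0,0,0,0,0,0,0,0,0,0,0,0]
}}

```text
clock: 39.9
tcp_pos: [0.6209, 0.0819, 0.2905]
tcp_rot: [0.687, 0.727, -0.001, -0.001]
force: [-0.0, 0.1, -0.3]
width: 0.0853
grip_force: 0.0
```

```bash
python3 - <<'E'
from h import *
for i in range(5): p=camera_params("wrist");im=snapshot("wrist");s=state()
print(s["tcp_pos"],ya(s),s["clock"],s["width"],tojig(s["tcp_pos"]))
t=snapshot("top"); pt=camera_params("top")
cv2.imwrite("pics/w13.png",im[:,:,::-1])
cv2.imwrite("pics/t13.png",t[:,:,::-1])
a=cv2.resize(im[:,:,::-1],(467,350)); b=cv2.resize(t[170:240,190:257+100,::-1],(333,140),interpolation=cv2.INTER_CUBIC); b=cv2.copyMakeBorder(b,0,210,0,0,0)
cv2.imwrite("pics/m13.png",np.hstack([a,b]))
E
```

```text
[0.62137636 0.08196242 0.29118106] 3.3038438369386824 40.15 0.08562786723049315 [[  0.17393178 126.96795756]]
```

View pics/m13.png

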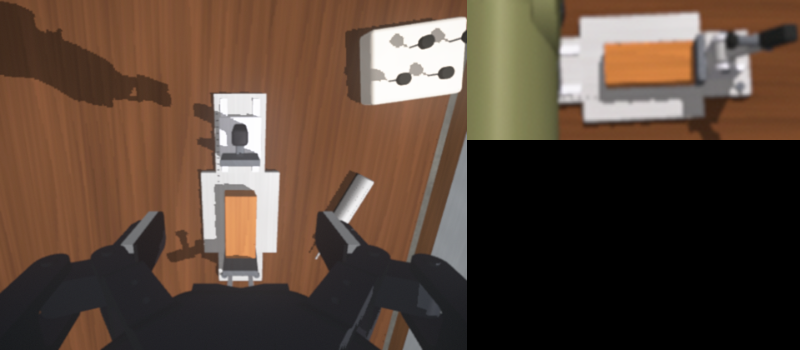

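The pile sits square in the nest in both views: orange at about (240,225) in the wrist half, up against the fixed jaw. The jaw post is at (239,135), and the clamp is still open on the right of the top crop. Next I'll take the clamp handle.

Call:
{"method": "send_rows", "body": {
  "rows": [-0.5,0,-0.1,0,-0.8,0,0,0,-0.8,0,0,0,-0.8,0,0,0,-0.8,0,0,0,-0.8,0,0,0,-0.8,0,0,0,-0.8,0,0,0,-0.45,0,0,0,0,0,0,0]
}}

```text
clock: 41.2
tcp_pos: [0.6356, -0.1838, 0.2956]
tcp_rot: [0.689, 0.725, -0.001, 0.001]
force: [-0.3, -0.4, -0.1]
width: 0.0851
grip_force: 0.0
```

```bash
python3 - <<'E'
from h import *
s=state(); print(s["tcp_pos"],ya(s),s["clock"],tojig(s["tcp_pos"]))
legs([(*jig(0.0003,-.0850+.12*np.cos(2)),.103+.12*np.sin(2),JT)])
def arc(a0,a1,n):
    a=np.linspace(a0,a1,n+1); y=120*np.cos(a);z=120*np.sin(a)
    print([(round(float(dy)/40,2),round(-float(dz)/40,2)) for dy,dz in zip(np.diff(y),np.diff(z))])
arc(2.0,1.0,10); arc(1.0,0.0,10); arc(0,-.05,2)
E
```

```text
[ 0.63559244 -0.18375401  0.29563366] 2.963559006776101 41.2 [[  -1.115037   -139.12537198]]
turn -0.05 shift x 0.10 y 0.04 z 2.09
[(0.28, -0.11), (0.29, -0.08), (0.3, -0.05), (0.3, -0.02), (0.3, 0.01), (0.3, 0.04), (0.29, 0.07), (0.28, 0.09), (0.27, 0.12), (0.26, 0.15)]
[(0.24, 0.17), (0.23, 0.2), (0.2, 0.22), (0.18, 0.24), (0.16, 0.26), (0.13, 0.27), (0.1, 0.28), (0.07, 0.29), (0.04, 0.3), (0.01, 0.3)]
[(-0.0, 0.07), (-0.0, 0.07)]
```

Call:
{"method": "send_rows", "body": {
  "rows": [0,0,0.3,0,0,0,0.4,0,0,0,0.4,0,0,0,0.4,0,0,0,0.3,0,0,0,0.2,0,0,0,0.08,0,0,0,0,0,0,0,0,0,0,0,0,0]
}}

```text
clock: 42.2
tcp_pos: [0.637, -0.1798, 0.2132]
tcp_rot: [0.686, 0.727, 0.0, 0.001]
force: [0.5, 0.8, 0.3]
width: 0.0855
grip_force: 0.0
```

```bash
python3 - <<'E'
from h import *
s=state(); print(s["tcp_pos"],ya(s),s["clock"],tojig(s["tcp_pos"]),s["force"])
legs([(*jig(0.0003,-.0850+.12*np.cos(2)),.103+.12*np.sin(2),JT)])
im=snapshot("wrist")[:,:,::-1]; sc=snapshot("scene")[100:310,140:350,::-1]
cv2.imwrite("pics/m14.png",np.hstack([cv2.resize(im,(467,350)),cv2.resize(sc,(330,330))[:350] if 0 else cv2.resize(sc,(330,350))]))
E
```

```text
[ 0.63703956 -0.17977619  0.21324959] 3.3044500897989093 42.2 [[   0.56138242 -135.2386104 ]] [0.45433058 0.75689975 0.31699137]
turn -0.0 shift x 0.01 y -0.01 z 0.03
```

View pics/m14.png

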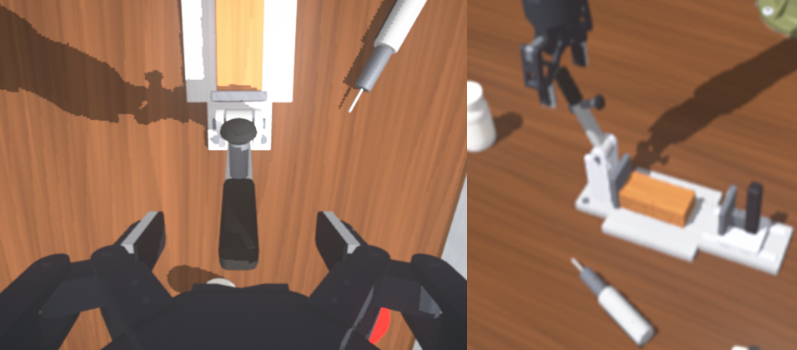

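The handle runs from (240,180) to (238,268) in the wrist half, midway between the fingers at (142,240) and (338,240). The scene half confirms the open clamp and the square pile. Now close on it.

Call:
{"method": "send_rows", "body": {
  "rows": [0,0,0,0,0,0,0,0,0,0,0,0,0,0,0,0,0,0,0,0,0,0,0,0,0,0,0,0,0,0,0,0,0,0,0,0,0,0,0,0],
  "fingers": 1
}}

```text
clock: 43.3
tcp_pos: [0.6362, -0.1795, 0.2126]
tcp_rot: [0.686, 0.727, -0.0, -0.0]
force: [-5.1, 1.4, 4.4]
width: 0.0192
grip_force: 61.2
```

Call:
{"method": "send_rows", "body": {
  "rows": [0.28,0,-0.11,0,0.29,0,-0.08,0,0.3,0,-0.05,0,0.3,0,-0.02,0,0.3,0,0.01,0,0.3,0,0.04,0,0.29,0,0.07,0,0.28,0,0.09,0,0.27,0,0.12,0,0.26,0,0.15,0]
}}

```text
clock: 44.3
tcp_pos: [0.6295, -0.0672, 0.2046]
tcp_rot: [0.687, 0.727, -0.001, 0.001]
force: [-6.6, -4.1, 3.9]
width: 0.0192
grip_force: 65.1
```

```bash
python3 - <<'E'
from h import *
s=state(); j=tojig(s["tcp_pos"])[0]; z=s["tcp_pos"][2]*1000; print(j,z,s["clock"],s["force"],s["width"],s["grip_force"])
print("r",np.hypot(j[1]+85,z-103),"ang",np.arctan2(z-103,j[1]+85))
E
```

```text
[ -0.3950494  -22.43700475] 204.62372771052884 44.3 [-6.60828537 -4.14813991  3.91548084] 0.019194892464473718 65.08350491523743
r 119.33779958111126 ang 1.0189606710328722
```

Call:
{"method": "send_rows", "body": {
  "rows": [0.24,0,0.17,0,0.23,0,0.2,0,0.2,0,0.22,0,0.18,0,0.24,0,0.16,0,0.26,0,0.13,0,0.27,0,0.1,0,0.28,0,0.07,0,0.29,0,0.04,0,0.3,0,0.01,0,0.3,0]
}}

```text
clock: 45.3
tcp_pos: [0.6261, -0.0094, 0.1018]
tcp_rot: [0.686, 0.728, -0.0, -0.001]
force: [-5.5, 1.1, 4.6]
width: 0.0194
grip_force: 67.8
```

Call:
{"method": "send_rows", "body": {
  "rows": [0,0,0.1,0,0,0,0.06,0,0,0,0,0,0,0,0,0,0,0,0,0,0,0,0,0,0,0,0,0,0,0,0,0,0,0,0,0,0,0,0,0]
}}

```text
clock: 46.3
tcp_pos: [0.6261, -0.0095, 0.0958]
tcp_rot: [0.686, 0.728, -0.0, -0.001]
force: [-4.6, 2.5, 1.0]
width: 0.0192
grip_force: 67.4
```

```bash
python3 - <<'E'
from h import *
s=state(); j=tojig(s["tcp_pos"])[0]; z=s["tcp_pos"][2]*1000; print(j,z,s["clock"],s["force"],s["width"],s["grip_force"])
print("r",np.hypot(j[1]+85,z-103),"ang",np.arctan2(z-103,j[1]+85))
E
```

```text
[-0.45984661 35.35985513] 95.80985610944448 46.3 [-4.61473238  2.52387176  0.99221673] 0.019196822979913618 67.35470294952393
r 120.57442886118908 ang -0.059667809999086316
```

Call:
{"method": "send_rows", "body": {
  "rows": [0,0,0.08,0,0,0,0.05,0,0,0,0,0,0,0,0,0,0,0,0,0,0,0,0,0,0,0,0,0,0,0,0,0,0,0,0,0,0,0,0,0]
}}

```text
clock: 47.3
tcp_pos: [0.6261, -0.01, 0.0905]
tcp_rot: [0.686, 0.727, -0.0, -0.001]
force: [-4.8, 1.5, -0.5]
width: 0.0192
grip_force: 67.3
```

Call:
{"method": "send_rows", "body": {
  "rows": [0,0,0,0,0,0,0,0,0,0,0,0,0,0,0,0,0,0,0,0,0,0,0,0,0,0,-0.3,0,0,0,-0.6,0,0,0,-0.8,0,0,0,-0.8,0],
  "fingers": -1
}}

```text
clock: 48.3
tcp_pos: [0.6268, -0.0108, 0.1926]
tcp_rot: [0.687, 0.727, 0.0, 0.0]
force: [-0.3, 0.1, -0.1]
width: 0.0852
grip_force: 0.0
```

Call:
{"method": "send_rows", "body": {
  "rows": [0,0,-0.4,0,0,0,0,0,0,0,0,0,0,0,0,0,0,0,0,0,0,0,0,0,0,0,0,0,0,0,0,0,0,0,0,0,0,0,0,0]
}}

```text
clock: 49.3
tcp_pos: [0.6269, -0.0106, 0.2068]
tcp_rot: [0.686, 0.727, 0.0, -0.0]
force: [0.5, -0.4, 1.1]
width: 0.0853
grip_force: 0.0
```

```bash
python3 - <<'E'
from h import *
for i in range(2): p=camera_params("wrist");im=snapshot("wrist");s=state()
print(s["tcp_pos"],s["clock"],tojig(s["tcp_pos"]))
cv2.imwrite("pics/w15.png",im[:,:,::-1])
# sliding jaw: post top dark patch and the face plate top edge in wrist view, along the jig centreline
for Y in range(80,200,5):
    print(Y, im[tuple(proj(p,[*jig(0.0006,Y/1000),.0])[0].round().astype(int)[::-1].clip(0,[419,559]))] if 0 else "",end="")
m=((im.max(2)<60)).astype(np.uint8); m[230:]=0
n,l,st,ce=cv2.connectedComponentsWithStats(m)
for i in range(1,n):
    if st[i,4]>80: print(st[i],ce[i].round(),tojig(ray(p,ce[i],.1195)))
print("post pred @J=.02",proj(p,[[*jig(0,.16),.1195]]),"J=0",proj(p,[[*jig(0,.18),.1195]]))
E
```

```text
[ 0.62690411 -0.01057342  0.20689419] 49.4 [[ 0.30106798 34.26724669]]
80 85 90 95 100 105 110 115 120 125 130 135 140 145 150 155 160 165 170 175 180 185 190 195 [433 146  41  64 150] [453. 176.] [[117.92163373  66.49332106]]
post pred @J=.02 [[286.32082014  28.72501271]] J=0 [[286.22827459  -7.79099315]]
```

```bash
python3 - <<'E'
from h import *
t=snapshot("top");pt=camera_params("top")
old=cv2.imread("pics/top0.png")[:,:,::-1]
m=(old.max(2)<70).astype(np.uint8); m[:180]=0;m[225:]=0;m[:,:195]=0;m[:,235:]=0
n,l,st,ce=cv2.connectedComponentsWithStats(m)
for i in range(1,n): print(st[i],ce[i],tojig(ray(pt,ce[i],.1195)),tojig(ray(pt,ce[i],.1)))
s=state();legs([(*jig(.0003,.157),.2,JT),(*jig(.0003,.157),.107,JT)])
E
```

```text
[213 197  10  11  73] [216.90410959 202.54794521] [[ -8.38883149 149.51490919]] [[ -5.59557972 150.95920179]]
[207 223  10   2  12] [212.   223.75] [[-56.89020685 162.23013091]] [[-54.85541378 163.87326262]]
[225 223   9   2  16] [229.     223.4375] [[-57.83966809 123.41113912]] [[-55.81972258 124.44722409]]
turn -0.0 shift x 3.07 y -0.00 z 0.17
turn 0.0 shift x 0.00 y 0.00 z 2.33
```

Call:
{"method": "send_rows", "body": {
  "rows": [0.4,0,0,0,0.6,0,0,0,0.6,0,0,0,0.6,0,0,0,0.5,0,0,0,0.3,0,0.2,0,0,0,0.3,0,0,0,0,0,0,0,0,0,0,0,0,0]
}}

```text
clock: 50.45
tcp_pos: [0.6202, 0.1076, 0.187]
tcp_rot: [0.687, 0.726, -0.0, 0.0]
force: [0.7, -0.5, -0.2]
width: 0.0855
grip_force: 0.0
```

```bash
python3 - <<'E'
from h import *
for i in range(2): p=camera_params("wrist");im=snapshot("wrist");s=state()
print(s["tcp_pos"],s["clock"],tojig(s["tcp_pos"]))
cv2.imwrite("pics/w16.png",im[:,:,::-1])
m=((im.max(2)<75)).astype(np.uint8); m[:,:225]=0;m[:,345:]=0
n,l,st,ce=cv2.connectedComponentsWithStats(m)
for i in range(1,n):
    if st[i,4]>80:
        print(st[i],ce[i].round())
print(proj(p,[[*jig(x,y),.1195] for x,y in((-.01,.145),(.01,.145),(.01,.165),(-.01,.165))]).round())
g=im.max(2)
for c in (275,288,300): print(c,[int(v) for v in g[100:330:5,c]])
for r in (180,200,220): print(r,[int(v) for v in g[r,230:345:4]])
E
```

```text
[0.62033192 0.10810645 0.18729311] 50.55 [[  0.65444431 153.12843143]]
[271 186  29  50 749] [285. 205.]
[ 225  322  120   98 9764] [285. 378.]
[[271. 240.]
 [301. 240.]
 [301. 212.]
 [271. 212.]]
275 [125, 126, 126, 126, 128, 128, 137, 136, 236, 236, 235, 235, 235, 236, 142, 251, 177, 176, 145, 111, 75, 64, 66, 73, 72, 69, 68, 72, 83, 82, 147, 144, 233, 233, 233, 134, 131, 116, 116, 112, 130, 130, 129, 129, 130, 115]
288 [126, 126, 128, 128, 128, 128, 129, 137, 238, 238, 237, 238, 238, 238, 143, 255, 255, 91, 71, 71, 71, 69, 70, 71, 88, 85, 84, 77, 85, 83, 148, 151, 233, 234, 234, 137, 134, 116, 113, 113, 225, 224, 225, 224, 196, 51]
300 [137, 136, 137, 137, 137, 138, 138, 141, 239, 239, 239, 239, 239, 239, 145, 255, 254, 254, 255, 255, 255, 252, 240, 151, 155, 106, 77, 88, 87, 86, 153, 150, 235, 236, 236, 236, 134, 117, 116, 116, 225, 223, 223, 223, 222, 222]
180 [133, 137, 142, 94, 103, 135, 164, 172, 176, 176, 175, 176, 176, 219, 250, 254, 254, 254, 254, 254, 255, 255, 255, 241, 224, 137, 138, 134, 136]
200 [133, 137, 140, 113, 100, 136, 209, 253, 254, 171, 172, 111, 68, 69, 71, 71, 72, 160, 254, 254, 255, 255, 255, 241, 192, 138, 134, 136, 132]
220 [131, 138, 139, 99, 83, 132, 141, 168, 170, 169, 167, 69, 79, 83, 86, 90, 85, 78, 255, 254, 254, 255, 254, 239, 161, 135, 133, 134, 131]
```

```bash
python3 - <<'E'
from h import *
p=camera_params("wrist");s=state();print(s["tcp_pos"])
print("post",tojig(ray(p,[(287,217),(287,248)],.1195)))
print("plate top",tojig(ray(p,[(287,284),(287,299)],.078)), "back wide",tojig(ray(p,[(287,248),(287,275)],.078)))
im=cv2.imread("pics/w16.png"); print([(r,*map(int,im[r,310])) for r in range(200,320,4)])
E
```

```text
[0.62033192 0.10810645 0.18729311]
post [[  0.61711679 161.60618735]
 [  0.52900776 139.4534965 ]]
plate top [[ 0.25583873 88.56530083]
 [ 0.19759291 73.95658613]] back wide [[  0.38867016 121.9153967 ]
 [  0.28994377  97.12339928]]
[(200, 255, 254, 254), (204, 255, 254, 254), (208, 255, 254, 254), (212, 254, 254, 254), (216, 254, 254, 254), (220, 254, 254, 254), (224, 255, 254, 254), (228, 202, 195, 194), (232, 87, 84, 84), (236, 85, 82, 82), (240, 85, 82, 82), (244, 85, 82, 82), (248, 110, 106, 104), (252, 155, 146, 145), (256, 153, 146, 143), (260, 234, 234, 234), (264, 234, 234, 235), (268, 234, 235, 235), (272, 235, 235, 235), (276, 234, 234, 235), (280, 234, 233, 235), (284, 229, 229, 231), (288, 147, 158, 179), (292, 75, 94, 124), (296, 69, 95, 135), (300, 106, 166, 237), (304, 105, 164, 236), (308, 103, 164, 236), (312, 104, 164, 236), (316, 103, 163, 235)]
```

Call:
{"method": "send_rows", "body": {
  "rows": [0.09,0,0.3,0,0,0,0.4,0,0,0,0.4,0,0,0,0.4,0,0,0,0.3,0,0,0,0.2,0,0,0,0.05,0,0,0,0,0,0,0,0,0,0,0,0,0]
}}

```text
clock: 51.55
tcp_pos: [0.6203, 0.1129, 0.1057]
tcp_rot: [0.686, 0.727, 0.001, 0.0]
force: [0.1, -0.1, 0.4]
width: 0.0854
grip_force: 0.0
```

Call:
{"method": "send_rows", "body": {
  "rows": [0,0,0,0,0,0,0,0,0,0,0,0,0,0,0,0,0,0,0,0,0,0,0,0,0,0,0,0,0,0,0,0,0,0,0,0,0,0,0,0],
  "fingers": 1
}}

```text
clock: 52.55
tcp_pos: [0.6188, 0.1128, 0.1051]
tcp_rot: [0.686, 0.727, -0.001, -0.001]
force: [-5.6, 0.1, 5.1]
width: 0.0189
grip_force: 60.8
```

```bash
python3 - <<'E'
from h import *
s=state(); print(s["tcp_pos"],tojig(s["tcp_pos"]),s["clock"],s["force"],s["width"],s["grip_force"])
E
```

```text
[0.61881739 0.1128241  0.10505362] [[ -0.58265681 157.92629749]] 52.55 [-5.56964747  0.07654693  5.08515765] 0.01888439998060867 60.83186745643616
```

Call:
{"method": "send_rows", "body": {
  "rows": [-0.1,0,0,0,-0.15,0,0,0,-0.2,0,0,0,-0.2,0,0,0,-0.2,0,0,0,-0.2,0,0,0,-0.15,0,0,0,-0.05,0,0,0,0,0,0,0,0,0,0,0]
}}

```text
clock: 53.55
tcp_pos: [0.6218, 0.0625, 0.1051]
tcp_rot: [0.686, 0.727, -0.001, -0.001]
force: [-5.5, -1.2, 5.0]
width: 0.0194
grip_force: 60.9
```

Call:
{"method": "send_rows", "body": {
  "rows": [-0.03,0,0,0,-0.03,0,0,0,-0.03,0,0,0,-0.03,0,0,0,0,0,0,0,0,0,0,0,0,0,0,0,0,0,0,0,0,0,0,0,0,0,0,0]
}}

```text
clock: 54.55
tcp_pos: [0.6221, 0.0585, 0.1051]
tcp_rot: [0.686, 0.727, -0.0, -0.001]
force: [-5.9, 1.1, 5.9]
width: 0.0192
grip_force: 60.9
```

Call:
{"method": "send_rows", "body": {
  "rows": [-0.03,0,0,0,-0.03,0,0,0,-0.03,0,0,0,0,0,0,0,0,0,0,0,0,0,0,0,0,0,0,0,0,0,0,0,0,0,0,0,0,0,0,0]
}}

```text
clock: 55.55
tcp_pos: [0.6221, 0.0584, 0.1051]
tcp_rot: [0.686, 0.728, 0.001, -0.002]
force: [-6.5, 5.8, 6.5]
width: 0.0193
grip_force: 61.0
```

Call:
{"method": "send_rows", "body": {
  "rows": [-0.02,0,0,0,-0.02,0,0,0,0,0,0,0,0,0,0,0,0,0,0,0,0,0,0,0,0,0,0,0,0,0,0,0,0,0,0,0,0,0,0,0]
}}

```text
clock: 56.55
tcp_pos: [0.6221, 0.0584, 0.1051]
tcp_rot: [0.685, 0.728, 0.001, -0.003]
force: [-6.3, 8.7, 6.9]
width: 0.0194
grip_force: 61.1
```

Call:
{"method": "send_rows", "body": {
  "rows": [-0.03,0,0,0,-0.03,0,0,0,0,0,0,0,0,0,0,0,0,0,0,0,0,0,0,0,0,0,0,0,0,0,0,0,0,0,0,0,0,0,0,0]
}}

```text
clock: 57.55
tcp_pos: [0.6221, 0.0582, 0.1051]
tcp_rot: [0.685, 0.729, 0.002, -0.004]
force: [-7.4, 12.3, 7.2]
width: 0.019
grip_force: 61.2
```

```bash
python3 - <<'E'
from h import *
s=state(); print(s["tcp_pos"],tojig(s["tcp_pos"]),s["clock"],s["force"],s["width"],s["grip_force"])
for b in blanks(snapshot("top"),camera_params("top"),.048)[:4]: print(b,tojig(b[:2]))
E
```

```text
[0.6220871  0.05823446 0.10512579] [[ -0.4989506  103.23888843]] 57.55 [-7.43657113 12.28504007  7.24422804] 0.018972948339395224 61.17828905582428
(0.8271, -0.4377, 90.6, 117, 118, array([441., 124.])) [[ 175.27208336 -403.79742049]]
(0.8593, 0.4362, 36.9, 52, 72, array([ 86., 105.])) [[258.33166448 466.742157  ]]
```

Call:
{"method": "send_rows", "body": {
  "rows": [0.1,0,0,0,0.2,0,0,0,0.3,0,0,0,0.3,0,0,0,0.3,0,0,0,0.3,0,0,0,0.3,0,0,0,0.1,0,0,0,0.06,0,0,0,0,0,0,0]
}}

```text
clock: 58.6
tcp_pos: [0.6178, 0.1291, 0.1051]
tcp_rot: [0.686, 0.727, -0.001, -0.001]
force: [-5.9, -0.3, 7.3]
width: 0.0193
grip_force: 60.9
```

Call:
{"method": "send_rows", "body": {
  "rows": [0.01,0,0,0,0,0,0,0,0,0,0,0,0,0,0,0,0,0,0,0,0,0,0,0,0,0,0,0,0,0,0,0,0,0,0,0,0,0,0,0]
}}

```text
clock: 59.6
tcp_pos: [0.6178, 0.1291, 0.1051]
tcp_rot: [0.686, 0.727, -0.001, -0.001]
force: [-6.7, -0.7, 5.8]
width: 0.019
grip_force: 60.9
```

```bash
python3 - <<'E'
from h import *
s=state(); print(s["tcp_pos"],tojig(s["tcp_pos"]),s["clock"],s["force"],s["width"],s["grip_force"])
E
```

```text
[0.61784408 0.12908759 0.10507757] [[ -0.60678322 174.21887148]] 59.6 [-6.67233051 -0.6753036   5.81477476] 0.01901249848401994 60.89797854423523
```

Call:
{"method": "send_rows", "body": {
  "rows": [0.04,0,0,0,0.04,0,0,0,0.04,0,0,0,0.03,0,0,0,0,0,0,0,0,0,0,0,0,0,0,0,0,0,0,0,0,0,0,0,0,0,0,0]
}}

```text
clock: 60.6
tcp_pos: [0.6175, 0.1348, 0.1051]
tcp_rot: [0.686, 0.727, -0.001, -0.001]
force: [-6.3, -2.1, 6.4]
width: 0.019
grip_force: 60.9
```

Call:
{"method": "send_rows", "body": {
  "rows": [0.03,0,0,0,0.03,0,0,0,0,0,0,0,0,0,0,0,0,0,0,0,0,0,0,0,0,0,0,0,0,0,0,0,0,0,0,0,0,0,0,0]
}}

```text
clock: 61.6
tcp_pos: [0.6174, 0.1366, 0.1051]
tcp_rot: [0.686, 0.727, -0.001, -0.0]
force: [-6.4, -1.7, 6.6]
width: 0.0196
grip_force: 60.9
```

Call:
{"method": "send_rows", "body": {
  "rows": [0,0,0,0,0,0,0,0,0,0,0,0,0,0,0,0,0,0,0,0,0,0,-0.3,0,0,0,-0.5,0,0,0,-0.6,0,0,0,-0.6,0,0,0,-0.5,0],
  "fingers": -1
}}

```text
clock: 62.6
tcp_pos: [0.6189, 0.1375, 0.2074]
tcp_rot: [0.686, 0.727, 0.001, 0.001]
force: [0.1, -0.6, 0.4]
width: 0.0851
grip_force: 0.0
```

Call:
{"method": "send_rows", "body": {
  "rows": [-0.4,0,0,0,-0.8,0,0,0,-0.8,0,0,0,-0.8,0,0,0,-0.6,0,0,0,-0.28,0,0,0,0,0,0,0,0,0,0,0,0,0,0,0,0,0,0,0]
}}

```text
clock: 63.6
tcp_pos: [0.6269, -0.0075, 0.2047]
tcp_rot: [0.685, 0.728, 0.0, -0.0]
force: [-0.5, 0.4, 0.0]
width: 0.0856
grip_force: 0.0
```

```bash
python3 - <<'E'
from h import *
for i in range(3): p=camera_params("wrist");im=snapshot("wrist");s=state()
print(s["tcp_pos"],ya(s),tojig(s["tcp_pos"]),s["clock"])
cv2.imwrite("pics/w17.png",im[:,:,::-1])
legs([(*jig(0.0003,.034),.088,JT)])
# handle seen at rows of its end; dark columns
q=proj(p,[[*jig(x,.045),.0955] for x in(-.01,.01)]).round(); print("handle pred",q)
r=int(q[0,1]); print([(c,int(im[r,c].max())) for c in range(int(q[0,0])-20,int(q[1,0])+22,3)])
for b in blanks(snapshot("top"),camera_params("top"),.048)[:4]: print(b,tojig(b[:2]))
E
```

```text
[ 0.62683154 -0.00848479  0.2047852 ] 3.3911851834802382 [[ 0.35030706 36.35655952]] 63.75
turn 0.01 shift x -0.06 y -0.00 z 2.92
handle pred [[274. 202.]
 [299. 202.]]
[(254, 131), (257, 136), (260, 131), (263, 129), (266, 134), (269, 131), (272, 130), (275, 80), (278, 67), (281, 73), (284, 72), (287, 76), (290, 75), (293, 76), (296, 77), (299, 154), (302, 229), (305, 232), (308, 236), (311, 237), (314, 237), (317, 236), (320, 239)]
(0.8271, -0.4377, 90.6, 117, 118, array([441., 124.])) [[ 175.27208336 -403.79742049]]
(0.8602, 0.4351, 40.8, 51, 72, array([ 86., 104.])) [[259.16604865 465.59159059]]
```

Call:
{"method": "send_rows", "body": {
  "rows": [-0.05,0,0.4,0,0,0,0.6,0,0,0,0.6,0,0,0,0.5,0,0,0,0.4,0,0,0,0.25,0,0,0,0.1,0,0,0,0,0,0,0,0,0,0,0,0,0]
}}

```text
clock: 64.8
tcp_pos: [0.6277, -0.0114, 0.0919]
tcp_rot: [0.686, 0.727, 0.001, 0.001]
force: [0.6, 0.2, 0.4]
width: 0.0854
grip_force: 0.0
```

Call:
{"method": "send_rows", "body": {
  "rows": [0,0,0,0,0,0,0,0,0,0,0,0,0,0,0,0,0,0,0,0,0,0,0,0,0,0,0,0,0,0,0,0,0,0,0,0,0,0,0,0],
  "fingers": 1
}}

```text
clock: 65.8
tcp_pos: [0.6262, -0.0114, 0.091]
tcp_rot: [0.686, 0.727, -0.0, -0.001]
force: [-4.1, -0.8, 5.7]
width: 0.019
grip_force: 59.4
```

```bash
python3 - <<'E'
from h import *
s=state(); j=tojig(s["tcp_pos"])[0]; z=s["tcp_pos"][2]*1000; print(j,z,s["clock"],s["force"],s["width"],s["grip_force"])
r=np.hypot(j[1]+85,z-103);a=np.arctan2(z-103,j[1]+85);print(r,a)
def arc(a0,a1,n):
    a=np.linspace(a0,a1,n+1); y=r*np.cos(a);z=r*np.sin(a)
    print([(round(float(dy)/40,2),round(-float(dz)/40,2)) for dy,dz in zip(np.diff(y),np.diff(z))])
arc(a,.4,7);arc(.4,1.3,10);arc(1.3,1.99,10)
E
```

```text
[-0.41601243 33.45393003] 91.00834587303946 65.8 [-4.13653522 -0.78242416  5.7259413 ] 0.018965817523158686 59.36946988105774
119.05936884317688 -0.10089102831110056
[(0.01, -0.21), (-0.0, -0.21), (-0.02, -0.21), (-0.03, -0.21), (-0.05, -0.21), (-0.06, -0.2), (-0.08, -0.2)]
[(-0.12, -0.24), (-0.14, -0.23), (-0.16, -0.22), (-0.18, -0.2), (-0.19, -0.19), (-0.21, -0.17), (-0.22, -0.15), (-0.24, -0.13), (-0.25, -0.11), (-0.25, -0.08)]
[(-0.2, -0.05), (-0.2, -0.03), (-0.2, -0.02), (-0.21, -0.01), (-0.21, 0.01), (-0.2, 0.02), (-0.2, 0.04), (-0.2, 0.05), (-0.2, 0.06), (-0.19, 0.08)]
```

Call:
{"method": "send_rows", "body": {
  "rows": [0.01,0,-0.21,0,0,0,-0.21,0,-0.02,0,-0.21,0,-0.03,0,-0.21,0,-0.05,0,-0.21,0,-0.06,0,-0.2,0,-0.08,0,-0.2,0,0,0,0,0,0,0,0,0,0,0,0,0]
}}

```text
clock: 66.8
tcp_pos: [0.6268, -0.0209, 0.1492]
tcp_rot: [0.686, 0.727, -0.001, -0.0]
force: [-5.3, -1.5, -3.9]
width: 0.0188
grip_force: 60.0
```

Call:
{"method": "send_rows", "body": {
  "rows": [-0.12,0,-0.24,0,-0.14,0,-0.23,0,-0.16,0,-0.22,0,-0.18,0,-0.2,0,-0.19,0,-0.19,0,-0.21,0,-0.17,0,-0.22,0,-0.15,0,-0.24,0,-0.13,0,-0.25,0,-0.11,0,-0.25,0,-0.08,0]
}}

```text
clock: 67.8
tcp_pos: [0.6313, -0.0979, 0.2178]
tcp_rot: [0.686, 0.727, 0.0, -0.002]
force: [-4.1, 5.0, -13.6]
width: 0.0188
grip_force: 59.2
```

```bash
python3 - <<'E'
from h import *
s=state(); j=tojig(s["tcp_pos"])[0]; z=s["tcp_pos"][2]*1000; print(j,z,s["clock"],s["force"],s["width"],s["grip_force"])
r=np.hypot(j[1]+85,z-103);a=np.arctan2(z-103,j[1]+85);print(r,a)
E
```

```text
[ -0.35347169 -53.21148274] 217.76231986907948 67.8 [ -4.13010121   4.96345275 -13.62612263] 0.018805626517273882 59.248403906822205
119.08358363576346 1.3005769067871968
```

Call:
{"method": "send_rows", "body": {
  "rows": [-0.2,0,-0.05,0,-0.2,0,-0.03,0,-0.2,0,-0.02,0,-0.21,0,-0.01,0,-0.21,0,0.01,0,-0.2,0,0.02,0,-0.2,0,0.04,0,-0.2,0,0.05,0,-0.2,0,0.06,0,-0.16,0,0.07,0]
}}

```text
clock: 68.8
tcp_pos: [0.6362, -0.1787, 0.2147]
tcp_rot: [0.686, 0.727, 0.0, -0.0]
force: [-8.4, 3.4, 0.1]
width: 0.0176
grip_force: 58.4
```

Call:
{"method": "send_rows", "body": {
  "rows": [-0.02,0,0.01,0,0,0,0,0,0,0,0,0,0,0,0,0,0,0,0,0,0,0,0,0,0,0,0,0,0,0,0,0,0,0,0,0,0,0,0,0]
}}

```text
clock: 69.8
tcp_pos: [0.6363, -0.1803, 0.2143]
tcp_rot: [0.687, 0.727, -0.0, 0.001]
force: [-8.1, 2.2, -2.6]
width: 0.0175
grip_force: 59.0
```

```bash
python3 - <<'E'
from h import *
s=state(); j=tojig(s["tcp_pos"])[0]; z=s["tcp_pos"][2]*1000; print(j,z,s["clock"],s["force"],s["width"],s["grip_force"])
r=np.hypot(j[1]+85,z-103);a=np.arctan2(z-103,j[1]+85);print(r,a)
E
```

```text
[  -0.20033893 -135.72256319] 214.30014552601216 69.8 [-8.12250001  2.17516903 -2.57987114] 0.017470204812335473 58.960238099098206
122.31312607744181 1.9984032183214366
```

Clamp is at its open stop. Release and rise clear.

Call:
{"method": "send_rows", "body": {
  "rows": [0,0,0,0,0,0,0,0,0,0,0,0,0,0,0,0,0,0,0,0,0,0,-0.3,0,0,0,-0.5,0,0,0,-0.6,0,0,0,-0.6,0,0,0,-0.5,0],
  "fingers": -1
}}

```text
clock: 70.8
tcp_pos: [0.6369, -0.179, 0.3141]
tcp_rot: [0.686, 0.727, 0.001, 0.001]
force: [0.8, 0.1, 0.2]
width: 0.0858
grip_force: 0.0
```

Call:
{"method": "send_rows", "body": {
  "rows": [0.6,0,0,0,0.8,0,0,0,0.8,0,0,0,0.8,0,0,0,0.8,0,0,0,0.8,0,0,0,0.8,0,0,0,0.6,0,0,0,0,0,0,0,0,0,0,0]
}}

```text
clock: 71.8
tcp_pos: [0.6229, 0.061, 0.3123]
tcp_rot: [0.686, 0.728, 0.0, 0.0]
force: [-0.2, -0.5, 0.7]
width: 0.0854
grip_force: 0.0
```

```bash
python3 - <<'E'
from h import *
for i in range(4): p=camera_params("wrist");im=snapshot("wrist");s=state()
print(s["tcp_pos"],tojig(s["tcp_pos"]),s["clock"],s["force"])
t=snapshot("top");pt=camera_params("top");cv2.imwrite("pics/t18.png",t[:,:,::-1]);cv2.imwrite("pics/w18.png",im[:,:,::-1])
for b in blanks(t,pt,.048): print("t",b,tojig(b[:2]))
hs=cv2.cvtColor(im,cv2.COLOR_RGB2HSV)
q=proj(p,[[*jig(x,y),.048] for x,y in((-.025,.0565),(.025,.0565),(.025,-.0535),(-.025,-.0535))]);print(q.round())
mk=np.zeros(im.shape[:2],np.uint8);cv2.fillConvexPoly(mk,cv2.convexHull((q+(q-q.mean(0))*.12).astype(np.int32)),1)
m=((hs[...,1]>70)&(mk>0)).astype(np.uint8); c=max(cv2.findContours(m,0,2)[0],key=cv2.contourArea)
qq=cv2.boxPoints(cv2.minAreaRect(c));print(tojig(ray(p,qq,.048)).round(1))
# dark handle at open pose in the top view
d=(t.max(2)<60).astype(np.uint8);n,l,st,ce=cv2.connectedComponentsWithStats(d)
o=cv2.imread("pics/top0.png");d0=(o.max(2)<60).astype(np.uint8);n0,l0,s0,c0=cv2.connectedComponentsWithStats(d0)
for tag,S,C in(("now",st,ce),("t0",s0,c0)):
    for i in range(1,len(S)):
        if 330<C[i][0]<360 and 175<C[i][1]<200: print(tag,S[i],C[i])
E
```

```text
[0.6229176  0.0589575  0.31206211] [[  0.37226385 103.91232072]] 72.0 [-0.28675289  0.20099912 -0.44888364]
t (0.6266, -0.0459, 92.9, 45, 102, array([281., 201.])) [[-2.06068986 -0.98160955]]
t (0.8271, -0.4377, 90.6, 117, 118, array([441., 124.])) [[ 175.27208336 -403.79742049]]
t (0.8602, 0.4351, 40.8, 51, 72, array([ 86., 105.])) [[259.16604865 465.59159059]]
[[269. 214.]
 [306. 214.]
 [305. 287.]
 [270. 287.]]
[[-24.3  63. ]
 [ 25.1  62.8]
 [ 26.4 -53.5]
 [-26.7 -53.3]]
now [337 183  18  12 156] [345.28205128 188.10897436]
t0 [337 183  18  12 155] [345.32258065 188.07096774]
```

```bash
python3 - <<'E'
from h import *
p=camera_params("wrist"); im=cv2.imread("pics/w18.png")
for y in (.165,.18): print(proj(p,[[*jig(x,y+d),.1195] for x,d in((-.01,-.01),(.01,.01))]).round())
c=int(proj(p,[[*jig(0,.18),.1195]])[0,0]); print(c,[(r,int(im[r,c].max())) for r in range(60,215,4)])
b=lambda y,z: round(float(proj(p,[[*jig(0,y),z]])[0,1]))
print("face rows (plate top back/front) J=0",b(.145,.078),b(.135,.078))
print([(r,int(im[r,c+14].max())) for r in range(100,215,3)])
E
```

```text
[[277. 142.]
 [297. 121.]]
[[277. 127.]
 [297. 106.]]
286 [(60, 128), (64, 128), (68, 127), (72, 127), (76, 128), (80, 127), (84, 127), (88, 127), (92, 122), (96, 238), (100, 170), (104, 255), (108, 73), (112, 81), (116, 82), (120, 85), (124, 78), (128, 147), (132, 148), (136, 148), (140, 150), (144, 107), (148, 108), (152, 154), (156, 181), (160, 235), (164, 234), (168, 234), (172, 234), (176, 235), (180, 236), (184, 235), (188, 235), (192, 235), (196, 234), (200, 224), (204, 138), (208, 120), (212, 117)]
face rows (plate top back/front) J=0 149 157
[(100, 143), (103, 255), (106, 254), (109, 254), (112, 254), (115, 254), (118, 254), (121, 254), (124, 254), (127, 254), (130, 254), (133, 254), (136, 254), (139, 254), (142, 254), (145, 129), (148, 114), (151, 157), (154, 156), (157, 202), (160, 209), (163, 210), (166, 212), (169, 237), (172, 185), (175, 172), (178, 211), (181, 217), (184, 217), (187, 239), (190, 238), (193, 238), (196, 238), (199, 238), (202, 237), (205, 234), (208, 128), (211, 118), (214, 214)]
```

The jaw matches its fully-back position, the clamp is open and the pile is square. Hand in.

```bash
python3 -c "
from rig import *
print(job_done())"
```

```text
the job is handed in; nothing more can be done
None
```

I handed the job in at about 72 s. The three blanks are stacked square in the nest; I clamped the pile, pressed it with the jaw (about 12 N at the wrist), then ran the jaw fully back and threw the clamp fully open. The verdict was not shown.

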